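# Move a whetstone from its lidded tub to the cradle

### The arm

A 6-joint arm with a two-finger parallel gripper is mounted at the origin on a cart in front of the work surface, level with it; the furniture and walls round the work are solid. World frame = base frame: x ahead of the robot, y to its left, z up, the work surface at z = 0. Lengths are in m, angles in degrees, forces in N, time in s.
With the tool pointing down it reaches from about 0.375 to 0.9 m from the base axis. Payload 3.1 kg.
Tool frame: the origin (TCP) lies between the finger pads, 19 mm behind the fingertips; this is the grasp point; z points along the fingers, y is the line along which they close (so a half turn about z gives the same grasp; the last joint's range is limited). The gripper opens to 87 mm and grips with 3 to 60 N. Pads are 19 mm wide; open, the fingers measure 117 mm over their backs; the gripper's body (75 mm by 190 mm) begins 51 mm behind the grasp point.
Start: joints at [65.804, 30.224, 82.088, -0, 67.689, -10.227], TCP at [0.151, 0.607, 0.241] pointing down, gripper open.
Joint ranges: [-176.69, 176.69], [-43.24, 126.21], [12.49, 139.97], [-82, 262], [0, 151.66], [-163.58, 163.58]. Speed limits (degrees/s): [159.86, 159.86, 180, 180, 180, 180].

### API

Orientations are given as a 3x3 rotation matrix whose columns are the frame's x, y, z axes.
In Python, from rig import bot gives the robot as it stands.
- The arm moves only by the tool move_arm, never from a script. Its argument "increments" is a list of rows, each an object with "xyz": the shift along the tool's x, y, z in mm, a list of three; "roll": the turn about the tool's z in rad; "grip": the opening in per cent of the stroke, from 0 (shut) to 100 (fully open). A call has 1 to 5 rows; each row shifts and turns the commanded pose from where the row before left it, along the tool's axes as they then stand; what a row does not reach is not made up. A row lasts 1/12 s, in which the tool goes at most 41.7 mm and 7.16 degrees, less where a joint would pass 70% of its speed; a pose out of reach is approached as far as the arm can. A call is refused whole if a number of a shift passes 41.7 or a number of a turn 0.125, either way. A call with a gripper value outside its range is refused whole. The fingers move at their own pace and stop on an object; the grip force is fixed at half the most. Time passes only in rows, so rows that do not move let the fingers close. It gives the time, the measured TCP pose, the force, the opening and the grip force at its end, in the units of the state.
- bot.read_state(): the state, without advancing time (a new reading comes with each control period).
- bot.capture(name): name is "side" or "top"; returns (picture, depth): 384x512x3 uint8, red, green, blue; 384x512 float32, m along the optical axis (not along the pixel's ray), 0 where there is no reading.
- bot.camera_model(name): a dict with "intrinsics" (3x3 intrinsics, pixels), "rvec" (rotation vector, rad) and "tvec" (3), from world to camera coordinates, as OpenCV has them. Camera axes: x right, y down, z forward; pixel columns grow to the right and rows downward; lengths in m; the calibration is good to about 2 mm. A picture is of the moment at which its call begins. camera_model takes no time and is no camera call.
- bot.hand_in(): hands the job in; it is judged then, once.
Trained networks look in the newest picture that a camera, given by its name, has taken for a name from the list of things; names that differ only in an ending like _2 or _b are one class to them, and where a whole thing is asked for, a point or a joint stands for the part that bears it (a point fixed in the world has none). Each returns a list of dicts, best first, with "conf" (0 to 1); they miss things now and then, are a little off and sometimes report something else, mostly with a low value. They report only what shows in the picture. A call takes as long as a camera call.
- bot.spot_in(label, camera): "at" ([x, y, z] in m, in the coordinates of the camera as it stood for that picture, good to about 4 mm: the middle of the surface that is visible of it).
- bot.trace(label, camera): "mask" (384x512 bool, what is visible of it).
The state is a dict: "time_s": time; "joint_positions": joint angles; "qvel": joint speeds; "tau": joint torques, N m; "position": TCP position; "tcp_rot": TCP orientation; "force": force on the tool from outside, world axes, zero at the start; "moment": the same for the moment, N m; "opening": opening from 0.0 (shut) to 1.0 (fully open); "grasp_force": force on a finger pad.
Only numpy, scipy, OpenCV 4.12 (cv2) and the standard library are available. Lean on these libraries where they do the work, as an engineer would, in place of code of your own. Each camera call takes 0.05 s, during which the arm holds its last target. There are 200 camera calls.

### The job

Lift the loose lid off the grey metal tub by its knob and set it flat, knob up, on a free patch of the bench top, then take out the whetstone and stand it down on the seat of the wooden cradle, centred between the two steel end cheeks and square to them. Then put the lid back on the tub so that it sits fully home. Set both down gently rather than dropping them, and leave the other things on the bench where they are.

Things in the scene. Friction and masses are not known exactly. Their poses are not given: they have to be found in the camera images.
- tub: grey rectangular metal tub, fixed, 140 (its x) x 52 (its y) x 50 mm high outside; walls 4 mm, floor 4 mm (inside 132 x 44 x 46 deep). Origin: centre of its underside, on the bench. The stone lies lengthwise on its floor, so near the long walls that fingers fit only at its two ends. Tub and cradle change places: one stands at the left, the other between the two round trays.
- lid: loose aluminium lid, about 0.14 kg, lengthwise on the tub: plate 146 (x) x 58 (y) x 4 mm, under it a lip block 125 x 37 x 8 mm that drops inside the tub's rim with 3.5 mm play each side. Origin: centre of the lip's underside, at z = 0 flat on the bench, 42 mm above the tub's origin when home. Plate top 12 mm above the origin. A dark wooden round knob stands in the centre.
- lid_knob (a point): centre of the knob's head, 33.5 mm above the lid's origin; the head is 26 mm in diameter from 29 to 38 mm above the origin, tapering to its flat top at 42 mm; the stem below is 17 mm in diameter. Grip it from above, in any direction.
- stone: grey whetstone block 60 (x) x 30 (y) x 28 mm high, two-tone grey, about 0.12 kg, origin at the centre of its underside, 4 mm above the tub's origin at the start. In the tub it can only be gripped across its 60 mm length; in the cradle the end cheeks leave no room for fingers there, so it must be put down on the bench between and gripped across its 30 mm width.
- cradle: wooden cradle fixed to the bench: base 96 (x) x 56 (y) x 12 mm, with two steel end cheeks, each 11 mm thick and 44 mm wide (y), standing 34 mm above the base top, 68 mm apart inside along its x; both long sides open. Origin at the centre of its underside, on the bench.
- cradle_seat (a point): centre of the cradle's seat (top of its base, 12 mm above the bench) midway between the cheeks; the stone's origin belongs here, its x along the cradle's x, either way round.
- turntable_c: fixed cream round tray near the middle, 200 mm in diameter, rim 27 mm high, with an aerosol and an oil can on it; origin on the bench at its centre.
- turntable_b: fixed cream round turntable on the right, 272 mm in diameter, rim 27 mm high, with fixed cans up to 260 mm high on it; origin on the bench at its centre. The bench vise stands at the far left, beyond y = 0.50.
- upper_shelf: wall shelf over the back of the bench: its front edge is at x = 0.605 m and its underside 0.45 m above the bench, so keep the gripper and wrist in front of it (TCP at x up to about 0.53 m). The front edge of the bench is at x = 0.25 m.
- can_primer: bystander; origin at the centre of its underside: tall red and white aerosol, 63 mm in diameter, 227 mm high, on the middle tray (12.8 mm above the bench); does not move.
- oil_can: bystander; origin at the centre of its underside: pump oil can with a round red body and a thin upright bent spout, 62 (x) x 84 (y) x 162 mm high, on the middle tray.
- paint_tin: bystander; origin at the centre of its underside: paint tin with a metal lid, about 90 mm in diameter, 98 mm high.
- screw_jar_1: bystander; origin at the centre of its underside: glass jar of fixings with a grey screw lid, 66 mm in diameter, 80 mm high.
- tape_measure: bystander; origin at the centre of its underside: yellow tape measure standing up, 36 (x) x 93 (y) x 68 mm high.
- wood_block: bystander; origin at the centre of its underside: pine offcut, 62 (x) x 120 (y) x 38 mm high.
- sand_box: bystander; origin at the centre of its underside: card box of fixings, 120 (x) x 60 (y) x 50 mm high, behind the middle tray.
- pliers: bystander; origin at the centre of its underside: pliers with blue grips lying flat at the back, 171 (x) x 58 (y) x 14 mm high.

How it is judged:
By the outcome, as a careful person would: the job done as asked, in the order asked, and still so for the second after the job is handed in, with the robot touching nothing.
It also fails if it takes over 72 s, if anything falls off the work surface, if the arm or the gripper's body presses on something with over 40 N, if the wrist force passes 120 N, or if a joint passes its speed limit or range.

## Working session

There is one attempt and no reset: what is moved stays moved. The work goes in short steps, Python scripts to look and compute and a tool call to move; the robot and the scene stay as the last step left them, time stands still between calls to the robot, and variables do not carry over. Pictures are saved under pics/ and viewed, at most 10 in all, crops included, and the job is handed in when it is done.

Besides the shell and the picture viewer there is one more tool, called after "Emit:" as name(argument=value, ...), one argument or row to a line, values as JSON. move_arm: Moves the arm, as the interface text tells. Its arguments: {"type":"object","properties":{"increments":{"type":"array"}},"required":["increments"]}

```bash
mkdir -p pics; cat > h.py <<'E'
import numpy as np, cv2
from rig import bot
def cap(n):
    im,d=bot.capture(n); m=bot.camera_model(n)
    K=np.array(m["intrinsics"]);R=cv2.Rodrigues(np.array(m["rvec"],float))[0];t=np.array(m["tvec"],float).ravel()
    return im,d,K,R,t
def cloud(d,K,R,t):
    v,u=np.indices(d.shape); p=np.stack([(u-K[0,2])/K[0,0]*d,(v-K[1,2])/K[1,1]*d,d],-1)
    return (p-t)@R   # world
def save(n,im): cv2.imwrite(f"pics/{n}.png",cv2.cvtColor(im,cv2.COLOR_RGB2BGR))
def rect(p): # min-area rect of xy points, mm
    return cv2.minAreaRect((p[:,:2]*1000).astype(np.float32))
def st():
    s=bot.read_state(); R=np.array(s["tcp_rot"]); print(round(s["time_s"],2),np.round(s["position"],4),np.round(R,3).tolist(),np.round(s["force"],1),round(s["opening"],3),np.round(s["grasp_force"],1),np.round(s["joint_positions"],1)); return s
E
python3 - <<'E'
from h import *
s=st()
for c in("side","top"):
    im,d,K,R,t=cap(c); save(c+"0",im); P=cloud(d,K,R,t)
    print(c,np.round(-R.T@t,3),K[0,0])
    for l in["tub","lid","lid_knob","cradle","cradle_seat","turntable_c","paint_tin","screw_jar_1","tape_measure","wood_block","oil_can","can_primer"]:
        r=bot.spot_in(l,c)
        print(l,[(np.round((np.array(x["at"])-t)@R,3).tolist(),round(x["conf"],2)) for x in r[:2]])
E
```

```text
0.0 [0.1506 0.6059 0.2403] [[-0.97, 0.241, -0.001], [0.241, 0.97, -0.002], [0.0, -0.002, -1.0]] [ 0.9 -0.5 -0.3] 0.999 0.0 [ 65.8  30.3  82.2  -0.   67.7 -10.2]
side [0.501 1.11  0.645] 377.95356086185603
tub [([0.484, -0.177, 0.022], 0.88), ([0.655, 0.213, 0.009], 0.21)]
lid [([0.56, 0.398, 0.074], 0.25)]
lid_knob [([0.479, -0.192, 0.053], 0.78)]
cradle [([0.397, 0.5, 0.038], 0.65), ([0.455, 0.232, 0.012], 0.58)]
cradle_seat [([0.451, 0.232, 0.013], 0.9)]
turntable_c []
paint_tin [([0.561, 0.4, 0.077], 0.89)]
screw_jar_1 [([0.319, -0.172, 0.048], 0.65)]
tape_measure [([0.339, 0.385, 0.05], 0.92)]
wood_block [([0.398, 0.503, 0.038], 0.88), ([0.452, 0.236, 0.011], 0.46)]
oil_can []
can_primer [([0.395, 0.033, 0.135], 0.76), ([0.558, 0.028, 0.036], 0.53)]
top [0.077 0.014 1.399] 442.982205792721
tub []
lid [([0.471, -0.201, 0.054], 0.86)]
lid_knob [([0.469, -0.198, 0.061], 0.71)]
cradle [([0.452, 0.216, 0.013], 0.58)]
cradle_seat [([0.45, 0.216, 0.012], 0.82)]
turntable_c []
paint_tin [([0.551, 0.363, 0.095], 0.57)]
screw_jar_1 [([0.322, -0.191, 0.077], 0.61)]
tape_measure [([0.327, 0.341, 0.054], 0.63), ([0.454, 0.214, 0.012], 0.34)]
wood_block [([0.376, 0.496, 0.04], 0.59)]
oil_can [([0.383, -0.06, 0.079], 0.71), ([0.621, 0.215, 0.016], 0.66)]
can_primer [([0.37, 0.004, 0.201], 0.56), ([0.546, 0.004, 0.05], 0.36)]
```

```bash
python3 -c "
import cv2,numpy as np
a=cv2.imread('pics/side0.png');b=cv2.imread('pics/top0.png')
cv2.imwrite('pics/both0.png',cv2.resize(np.hstack([a,b]),(800,300),interpolation=cv2.INTER_AREA))"
```

```text
(no output)
```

View pics/top0.png

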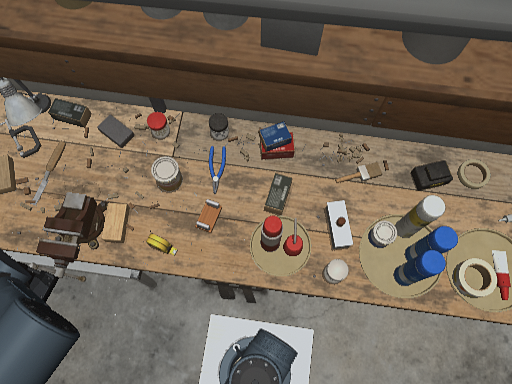

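View pics/side0.png

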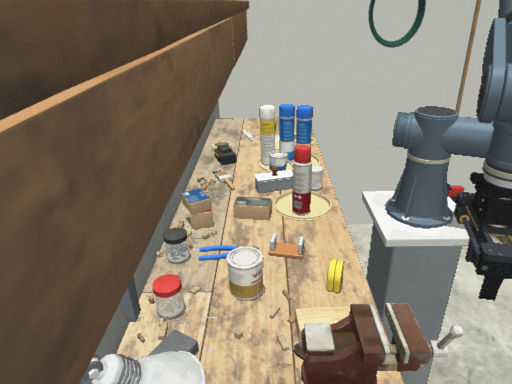

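The top view shows the lid on the tub at pixel (340,224) between the trays, the cradle at (208,215), and the tape measure at (160,243). The side view shows the cradle at (287,247) and the tub at (275,182).

```bash
python3 - <<'E'
from h import *
H=np.full((200,450),-0.05)  # x .25-.65 , y .5..-.4 @2mm
C=np.zeros((200,450,3),np.uint8)
for c in("side","top"):
    im,d,K,R,t=cap(c); P=cloud(d,K,R,t)
    ok=(d>0)&(P[...,2]>-.02)&(P[...,2]<.4)
    p=P[ok]; i=((p[:,0]-.25)/.002).astype(int); j=((.5-p[:,1])/.002).astype(int)
    k=(i>=0)&(i<200)&(j>=0)&(j<450); np.maximum.at(H,(i[k],j[k]),p[k,2]); 
    bz=p[(p[:,2]<.01)&(p[:,2]>-.01)&(p[:,0]>.3)&(p[:,0]<.55)&(abs(p[:,1])<.4)][:,2]; print(c,'bench z',np.median(bz).round(4))
    def near(xy,r,z0,z1): return ok&(np.hypot(P[...,0]-xy[0],P[...,1]-xy[1])<r)&(P[...,2]>z0)&(P[...,2]<z1)
    m=near((.472,-.2),.1,.046,.061); print('plate',m.sum(),rect(P[m]),np.median(P[m][:,2]))
    m=near((.472,-.2),.03,.068,.09); print('knob',m.sum(),P[m].mean(0).round(4),cv2.minEnclosingCircle((P[m][:,:2]*1000).astype(np.float32)),P[m][:,2].max())
    m=near((.452,.216),.07,.008,.02); print('base',m.sum(),rect(P[m]),np.median(P[m][:,2]))
    m=near((.452,.216),.07,.04,.055); print('cheeks',m.sum(),rect(P[m]),np.median(P[m][:,2]))
    for l in["lid","tub","cradle"]:
        for r in bot.trace(l,c)[:1]:
            q=P[r["mask"]&(d>0)]; print('mask',l,round(r["conf"],2),r["mask"].sum(),rect(q[q[:,2]>.008]))
h=cv2.resize((np.clip(H,0,.12)/.12*255).astype(np.uint8),None,fx=1.75,fy=1.75,interpolation=0)
h=cv2.applyColorMap(np.flipud(h).copy(),cv2.COLORMAP_JET)
for y in np.arange(-.4,.5,.1): cv2.line(h,(int((.5-y)/.002*1.75),0),(int((.5-y)/.002*1.75),349),(255,255,255),1)
for x in(.3,.4,.5,.6): cv2.line(h,(0,int(350-(x-.25)/.002*1.75)),(790,int(350-(x-.25)/.002*1.75)),(255,255,255),1)
cv2.imwrite('pics/hm.png',h); st()
E
```

```text
side bench z -0.001
plate 275 ((488.59478759765625, -228.9285888671875), (145.21646118164062, 125.97400665283203), 16.561967849731445) 0.052529114649670104
knob 30 [ 0.4788 -0.1931  0.0778] ((477.4283447265625, -193.85313415527344), 12.87781810760498) 0.08418332861840443
base 339 ((452.03173828125, 220.80259704589844), (59.52567672729492, 94.6336669921875), 76.45317840576172) 0.010816801080534282
cheeks 73 ((452.1878356933594, 221.0166778564453), (44.76357650756836, 88.61306762695312), 77.35454559326172) 0.04386591521395025
mask tub 0.64 437 ((485.109375, -173.6493682861328), (50.51914596557617, 138.4556121826172), 85.7851333618164)
mask cradle 0.72 551 ((450.3354187011719, 220.9447784423828), (59.41158676147461, 91.63788604736328), 75.8905029296875)
top bench z 0.0004
plate 772 ((484.8114929199219, -229.74734497070312), (146.95005798339844, 120.09033203125), 16.154863357543945) 0.0541228242100172
knob 58 [ 0.4744 -0.1993  0.0823] ((474.88665771484375, -200.08876037597656), 12.805670738220215) 0.08756660015872322
base 366 ((450.3724365234375, 219.84182739257812), (101.42832946777344, 121.10272979736328), 69.05631256103516) 0.012061069822726499
cheeks 96 ((448.6373291015625, 217.63377380371094), (44.01951599121094, 92.07183074951172), 78.65030670166016) 0.045051307176323635
mask lid 0.94 774 ((476.5022277832031, -200.09510803222656), (146.20033264160156, 58.54256820678711), 15.177974700927734)
mask tub 0.53 71 ((451.1584167480469, -181.49942016601562), (106.31926727294922, 23.643205642700195), 27.330806732177734)
mask cradle 0.98 503 ((448.3462219238281, 218.462646484375), (56.54359817504883, 92.0948715209961), 75.7898178100586)
1.7 [0.1508 0.6065 0.2412] [[-0.97, 0.241, -0.0], [0.241, 0.97, -0.0], [0.0, -0.0, -1.0]] [-0.4  1.5 -0. ] 0.999 0.0 [ 65.8  30.2  82.1   0.   67.7 -10.2]
```

View pics/hm.png

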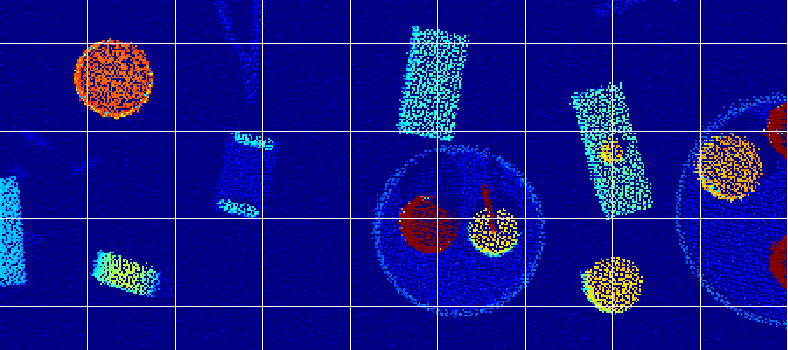

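The height map shows an open strip about y 0.09–0.18 between the cradle and the middle tray, which suits both the lid and the regrip. I'm writing a short planner that prints rows in tool axes.

```bash
cat > plan.py <<'E'
import sys,json,numpy as np
# usage: plan.py step_mm grip  "x y z yaw" "x y z yaw" ... (mm,deg; first = current commanded)
step=float(sys.argv[1]); grip=float(sys.argv[2]); W=[list(map(float,a.split())) for a in sys.argv[3:]]
cur=np.array(W[0]); rows=[]
for w in W[1:]:
    w=np.array(w); n=int(max(1,np.ceil(np.linalg.norm(w[:3]-cur[:3])/step-.01),np.ceil(abs(w[3]-cur[3])/6.9-.01)))
    s0=cur.copy()
    for i in range(n):
        tgt=s0+(w-s0)*(i+1)/n; d=tgt[:3]-cur[:3]; c,s=np.cos(np.radians(cur[3])),np.sin(np.radians(cur[3]))
        loc=np.round([-s*d[0]+c*d[1],c*d[0]+s*d[1],-d[2]],1); r=round(-np.radians(tgt[3]-cur[3]),4)
        cur=np.array([cur[0]-s*loc[0]+c*loc[1],cur[1]+c*loc[0]+s*loc[1],cur[2]-loc[2],cur[3]-np.degrees(r)])
        rows.append('{"xyz":%s,"roll":%s,"grip":%g}'%(json.dumps(loc.tolist()).replace(' ',''),r,grip))
for i in range(0,len(rows),5): print('['+','.join(rows[i:i+5])+']')
print(np.round(cur,2))
E
python3 plan.py 36 60 "151 607 241 76.05" "420 330 300 40" "476 -199 300 15" "476 -199 180 15"
```

```text
[{"xyz":[-29.8,-18.5,-5.4],"roll":0.0572,"grip":60},{"xyz":[-30.8,-16.9,-5.3],"roll":0.0572,"grip":60},{"xyz":[-31.7,-15.0,-5.4],"roll":0.0572,"grip":60},{"xyz":[-32.6,-13.2,-5.4],"roll":0.0572,"grip":60},{"xyz":[-33.2,-11.3,-5.3],"roll":0.0572,"grip":60}]
[{"xyz":[-33.8,-9.3,-5.4],"roll":0.0572,"grip":60},{"xyz":[-34.3,-7.5,-5.3],"roll":0.0572,"grip":60},{"xyz":[-34.7,-5.4,-5.4],"roll":0.0572,"grip":60},{"xyz":[-34.9,-3.5,-5.4],"roll":0.0572,"grip":60},{"xyz":[-35.1,-1.5,-5.3],"roll":0.0572,"grip":60}]
[{"xyz":[-35.1,0.6,-5.4],"roll":0.0572,"grip":60},{"xyz":[-29.4,-19.8,-0.0],"roll":0.0291,"grip":60},{"xyz":[-30.0,-19.0,-0.0],"roll":0.0291,"grip":60},{"xyz":[-30.5,-18.0,-0.0],"roll":0.0291,"grip":60},{"xyz":[-31.0,-17.2,-0.0],"roll":0.0291,"grip":60}]
[{"xyz":[-31.6,-16.2,-0.0],"roll":0.029,"grip":60},{"xyz":[-31.9,-15.4,-0.0],"roll":0.0291,"grip":60},{"xyz":[-32.4,-14.4,-0.0],"roll":0.0291,"grip":60},{"xyz":[-32.9,-13.4,-0.0],"roll":0.0291,"grip":60},{"xyz":[-33.2,-12.5,-0.0],"roll":0.0291,"grip":60}]
[{"xyz":[-33.5,-11.6,-0.0],"roll":0.0291,"grip":60},{"xyz":[-33.9,-10.5,-0.0],"roll":0.0291,"grip":60},{"xyz":[-34.1,-9.5,-0.0],"roll":0.0291,"grip":60},{"xyz":[-34.4,-8.6,-0.0],"roll":0.029,"grip":60},{"xyz":[-34.7,-7.5,-0.0],"roll":0.0291,"grip":60}]
[{"xyz":[-34.8,-6.6,-0.0],"roll":0.0291,"grip":60},{"xyz":[-0.0,0.0,30.0],"roll":0.0,"grip":60},{"xyz":[-0.0,0.0,30.0],"roll":0.0,"grip":60},{"xyz":[-0.0,0.0,30.0],"roll":0.0,"grip":60},{"xyz":[-0.0,0.0,30.0],"roll":0.0,"grip":60}]
[ 475.98 -198.96  180.     15.  ]
```

Emit:
move_arm(
  increments=[
    {"xyz":[-30,-18,-5],"roll":0.057,"grip":60},
    {"xyz":[-31,-17,-5],"roll":0.057,"grip":60},
    {"xyz":[-32,-15,-5],"roll":0.057,"grip":60},
    {"xyz":[-33,-13,-5],"roll":0.057,"grip":60},
    {"xyz":[-33,-11,-5],"roll":0.057,"grip":60},
  ],
)

```text
time_s: 2.12
position: [0.2751, 0.4799, 0.2666]
tcp_rot: [[-0.862, 0.506, 0.0], [0.506, 0.862, 0.0], [-0.0, 0.0, -1.0]]
force: [0.6, 0.0, 0.1]
opening: 0.705
grasp_force: 0.0
```

Emit:
move_arm(
  increments=[
    {"xyz":[-34,-9,-5],"roll":0.057,"grip":60},
    {"xyz":[-34,-7,-5],"roll":0.057,"grip":60},
    {"xyz":[-35,-5,-6],"roll":0.057,"grip":60},
    {"xyz":[-35,-3,-6],"roll":0.057,"grip":60},
    {"xyz":[-35,-1,-6],"roll":0.057,"grip":60},
  ],
)

```text
time_s: 2.53
position: [0.3991, 0.3556, 0.2947]
tcp_rot: [[-0.685, 0.729, 0.0], [0.729, 0.685, 0.0], [-0.0, 0.0, -1.0]]
force: [0.2, 0.2, 0.1]
opening: 0.605
grasp_force: 0.0
```

Emit:
move_arm(
  increments=[
    {"xyz":[-35,1,-6],"roll":0.057,"grip":60},
    {"xyz":[-29,-20,0],"roll":0.029,"grip":60},
    {"xyz":[-30,-19,0],"roll":0.029,"grip":60},
    {"xyz":[-31,-18,0],"roll":0.029,"grip":60},
    {"xyz":[-31,-17,0],"roll":0.029,"grip":60},
  ],
)

```text
time_s: 2.95
position: [0.4382, 0.1895, 0.3004]
tcp_rot: [[-0.55, 0.835, 0.0], [0.835, 0.55, -0.0], [-0.0, 0.0, -1.0]]
force: [0.8, -0.5, -0.4]
opening: 0.601
grasp_force: 0.0
```

Emit:
move_arm(
  increments=[
    {"xyz":[-32,-16,0],"roll":0.029,"grip":60},
    {"xyz":[-32,-15,0],"roll":0.029,"grip":60},
    {"xyz":[-32,-14,0],"roll":0.029,"grip":60},
    {"xyz":[-33,-13,0],"roll":0.029,"grip":60},
    {"xyz":[-33,-12,0],"roll":0.029,"grip":60},
  ],
)

```text
time_s: 3.37
position: [0.4589, 0.014, 0.3006]
tcp_rot: [[-0.424, 0.906, 0.001], [0.906, 0.424, -0.0], [-0.0, 0.001, -1.0]]
force: [1.0, -0.0, 0.0]
opening: 0.601
grasp_force: 0.0
```

Emit:
move_arm(
  increments=[
    {"xyz":[-33,-11,0],"roll":0.029,"grip":60},
    {"xyz":[-34,-10,0],"roll":0.029,"grip":60},
    {"xyz":[-34,-9,0],"roll":0.029,"grip":60},
    {"xyz":[-34,-8,0],"roll":0.029,"grip":60},
    {"xyz":[-35,-7,0],"roll":0.029,"grip":60},
  ],
)

```text
time_s: 3.78
position: [0.4803, -0.1607, 0.3005]
tcp_rot: [[-0.288, 0.958, 0.0], [0.958, 0.288, 0.0], [-0.0, 0.0, -1.0]]
force: [1.1, 0.7, 1.1]
opening: 0.601
grasp_force: 0.0
```

Emit:
move_arm(
  increments=[
    {"xyz":[-35,-6,0],"roll":0.029,"grip":60},
    {"xyz":[0,0,0],"roll":0,"grip":60},
    {"xyz":[0,0,0],"roll":0,"grip":60},
  ],
)

```text
time_s: 4.03
position: [0.4849, -0.1961, 0.3001]
tcp_rot: [[-0.259, 0.966, 0.0], [0.966, 0.259, 0.0], [0.0, 0.0, -1.0]]
force: [-1.3, -0.2, -1.2]
opening: 0.603
grasp_force: 0.0
```

Emit:
move_arm(
  increments=[
    {"xyz":[-0.5,-9.5,35],"roll":0,"grip":60},
    {"xyz":[0,0,36],"roll":0,"grip":60},
    {"xyz":[0,0,36],"roll":0,"grip":60},
    {"xyz":[0,0,36],"roll":0,"grip":60},
    {"xyz":[0,0,36],"roll":0,"grip":60},
  ],
)

```text
time_s: 4.45
position: [0.4756, -0.1956, 0.1204]
tcp_rot: [[-0.264, 0.965, 0.001], [0.965, 0.264, -0.0], [-0.0, 0.001, -1.0]]
force: [-0.2, 0.7, -0.0]
opening: 0.604
grasp_force: 0.0
```

Emit:
move_arm(
  increments=[
    {"xyz":[0,0,20],"roll":0,"grip":60},
    {"xyz":[0,0,15],"roll":0,"grip":60},
    {"xyz":[0,0,6],"roll":0,"grip":60},
    {"xyz":[0,0,3],"roll":0,"grip":60},
    {"xyz":[0,0,0],"roll":0,"grip":60},
  ],
)

```text
time_s: 4.87
position: [0.4759, -0.1964, 0.0774]
tcp_rot: [[-0.263, 0.965, -0.0], [0.965, 0.263, 0.0], [0.0, -0.0, -1.0]]
force: [0.0, -0.4, -0.3]
opening: 0.596
grasp_force: 0.0
```

Emit:
move_arm(
  increments=[
    {"xyz":[0,0,0],"roll":0,"grip":45},
    {"xyz":[0,0,0],"roll":0,"grip":35},
    {"xyz":[0,0,0],"roll":0,"grip":28},
    {"xyz":[0,0,0],"roll":0,"grip":20},
    {"xyz":[0,0,0],"roll":0,"grip":10},
  ],
)

```text
time_s: 5.28
position: [0.476, -0.1974, 0.0778]
tcp_rot: [[-0.262, 0.965, 0.001], [0.965, 0.262, -0.001], [-0.001, 0.001, -1.0]]
force: [-0.6, 0.3, -0.2]
opening: 0.31
grasp_force: 0.0
```

Emit:
move_arm(
  increments=[
    {"xyz":[0,0,0],"roll":0,"grip":0},
    {"xyz":[0,0,0],"roll":0,"grip":0},
    {"xyz":[0,0,0],"roll":0,"grip":0},
  ],
)

```text
time_s: 5.53
position: [0.476, -0.1974, 0.0778]
tcp_rot: [[-0.262, 0.965, 0.001], [0.965, 0.262, -0.0], [-0.001, 0.0, -1.0]]
force: [0.0, 1.4, 5.7]
opening: 0.279
grasp_force: 30.0
```

Emit:
move_arm(
  increments=[
    {"xyz":[0,0,-4],"roll":0,"grip":0},
    {"xyz":[0,0,-6],"roll":0,"grip":0},
    {"xyz":[0,0,-10],"roll":0,"grip":0},
    {"xyz":[0,0,-10],"roll":0,"grip":0},
    {"xyz":[0,0,0],"roll":0,"grip":0},
  ],
)

```text
time_s: 5.95
position: [0.4769, -0.1979, 0.1094]
tcp_rot: [[-0.262, 0.965, 0.003], [0.965, 0.262, -0.002], [-0.003, 0.003, -1.0]]
force: [0.8, -0.6, -0.3]
opening: 0.281
grasp_force: 30.0
```

```bash
cat > lidm.py <<'E'
from h import *
import sys
s=st()
z=s["position"][2]
o=[]
for c in("side","top"):
    im,d,K,R,t=cap(c); P=cloud(d,K,R,t); p=np.array(s["position"])
    q=R@p+t; u=K@q; u=(u[:2]/u[2]).astype(int); a=im[max(0,u[1]-60):u[1]+60,max(0,u[0]-80):u[0]+80]
    o.append(cv2.resize(cv2.copyMakeBorder(a,0,120-a.shape[0],0,160-a.shape[1],0),(400,300),interpolation=cv2.INTER_CUBIC))
    for r in bot.trace("lid",c)[:1]:
        g=P[r["mask"]&(d>0)]; k=(g[:,2]>z-.045)&(g[:,2]<z+.01); print(c,r["conf"],rect(g[k]),np.median(g[k][:,2]))
save(sys.argv[1],np.hstack(o))
E
python3 lidm.py lift1
```

```text
5.95 [ 0.4769 -0.1979  0.1094] [[-0.262, 0.965, 0.003], [0.965, 0.262, -0.002], [-0.003, 0.003, -1.0]] [ 0.8 -0.6 -0.3] 0.281 30.0 [-35.   33.7 104.4   0.   41.8 -50.1]
side 0.76 ((482.57183837890625, -196.7999725341797), (135.42767333984375, 61.495201110839844), 14.111623764038086) 0.08441456896170944
top 0.46 ((439.0041809082031, -186.92140197753906), (71.48575592041016, 12.638984680175781), 16.822935104370117) 0.08452698484763685
```

View pics/lift1.png

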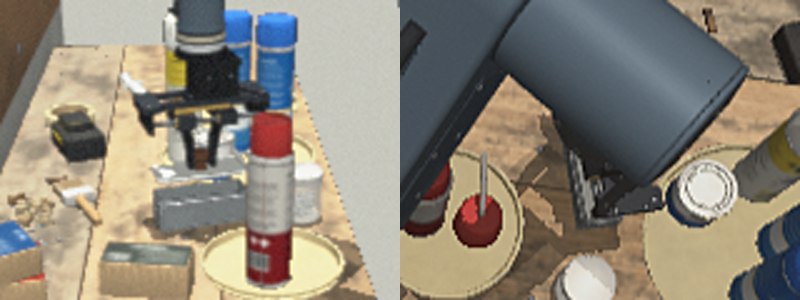

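The side crop shows the lid hanging level from the fingers at pixel (200,170), clear of the tub. I'll carry it over the cans to (0.44, 0.125).

```bash
python3 plan.py 30 0 "477 -198 320 15.2" "440 125 320 2"
```

```text
[{"xyz":[29.2,4.5,-0.0],"roll":0.0209,"grip":0},{"xyz":[29.3,3.8,-0.0],"roll":0.021,"grip":0},{"xyz":[29.4,3.2,-0.0],"roll":0.0209,"grip":0},{"xyz":[29.4,2.6,-0.0],"roll":0.021,"grip":0},{"xyz":[29.5,2.0,-0.0],"roll":0.0209,"grip":0}]
[{"xyz":[29.6,1.4,-0.0],"roll":0.021,"grip":0},{"xyz":[29.5,0.7,-0.0],"roll":0.0209,"grip":0},{"xyz":[29.6,0.2,-0.0],"roll":0.021,"grip":0},{"xyz":[29.5,-0.5,-0.0],"roll":0.0209,"grip":0},{"xyz":[29.5,-1.1,-0.0],"roll":0.0209,"grip":0}]
[{"xyz":[29.5,-1.7,-0.0],"roll":0.021,"grip":0}]
[440.02 124.95 320.     2.  ]
```

Emit:
move_arm(
  increments=[
    {"xyz":[0,0,-20],"roll":0,"grip":0},
    {"xyz":[0,0,-30],"roll":0,"grip":0},
    {"xyz":[0,0,-30],"roll":0,"grip":0},
    {"xyz":[0,0,-30],"roll":0,"grip":0},
    {"xyz":[0,0,-30],"roll":0,"grip":0},
  ],
)

```text
time_s: 6.57
position: [0.4752, -0.1968, 0.248]
tcp_rot: [[-0.262, 0.965, -0.002], [0.965, 0.262, 0.001], [0.001, -0.001, -1.0]]
force: [1.2, -0.8, -2.0]
opening: 0.281
grasp_force: 30.0
```

Emit:
move_arm(
  increments=[
    {"xyz":[0,0,-30],"roll":0,"grip":0},
    {"xyz":[0,0,-25],"roll":0,"grip":0},
    {"xyz":[0,0,-15],"roll":0,"grip":0},
  ],
)

```text
time_s: 6.82
position: [0.4764, -0.1975, 0.3199]
tcp_rot: [[-0.262, 0.965, 0.003], [0.965, 0.262, -0.002], [-0.003, 0.002, -1.0]]
force: [0.5, -0.3, -0.9]
opening: 0.276
grasp_force: 30.0
```

Emit:
move_arm(
  increments=[
    {"xyz":[20,3,0],"roll":0.02,"grip":0},
    {"xyz":[29,4,0],"roll":0.02,"grip":0},
    {"xyz":[29,3,0],"roll":0.02,"grip":0},
    {"xyz":[30,3,0],"roll":0.02,"grip":0},
    {"xyz":[30,2,0],"roll":0.02,"grip":0},
  ],
)

```text
time_s: 7.23
position: [0.4592, -0.0579, 0.3167]
tcp_rot: [[-0.162, 0.987, -0.001], [0.987, 0.162, 0.001], [0.001, -0.001, -1.0]]
force: [0.1, 0.3, -2.0]
opening: 0.282
grasp_force: 30.0
```

Emit:
move_arm(
  increments=[
    {"xyz":[30,1,0],"roll":0.02,"grip":0},
    {"xyz":[30,1,0],"roll":0.02,"grip":0},
    {"xyz":[30,0,0],"roll":0.02,"grip":0},
    {"xyz":[30,0,0],"roll":0.02,"grip":0},
    {"xyz":[30,-1,0],"roll":0.025,"grip":0},
  ],
)

```text
time_s: 7.65
position: [0.4414, 0.0912, 0.3167]
tcp_rot: [[-0.059, 0.998, -0.001], [0.998, 0.059, 0.0], [0.0, -0.001, -1.0]]
force: [0.5, 0.1, -1.4]
opening: 0.275
grasp_force: 30.0
```

Emit:
move_arm(
  increments=[
    {"xyz":[25,-2,0],"roll":0.025,"grip":0},
    {"xyz":[12,-1,10],"roll":0,"grip":0},
    {"xyz":[0,0,25],"roll":0,"grip":0},
    {"xyz":[0,0,30],"roll":0,"grip":0},
    {"xyz":[0,0,35],"roll":0,"grip":0},
  ],
)

```text
time_s: 8.07
position: [0.438, 0.1272, 0.2171]
tcp_rot: [[-0.036, 0.999, 0.004], [0.999, 0.036, 0.0], [-0.0, 0.004, -1.0]]
force: [0.2, -0.2, -1.6]
opening: 0.276
grasp_force: 30.0
```

Emit:
move_arm(
  increments=[
    {"xyz":[0,0,35],"roll":0,"grip":0},
    {"xyz":[0,0,35],"roll":0,"grip":0},
    {"xyz":[0,0,35],"roll":0,"grip":0},
    {"xyz":[0,0,30],"roll":0,"grip":0},
    {"xyz":[0,0,20],"roll":0,"grip":0},
  ],
)

```text
time_s: 8.48
position: [0.4358, 0.1264, 0.0594]
tcp_rot: [[-0.035, 0.999, -0.004], [0.999, 0.035, -0.0], [-0.0, -0.004, -1.0]]
force: [0.8, 0.2, -1.1]
opening: 0.28
grasp_force: 30.0
```

Emit:
move_arm(
  increments=[
    {"xyz":[0,0,10],"roll":0,"grip":0},
    {"xyz":[0,0,5],"roll":0,"grip":0},
    {"xyz":[0,0,0],"roll":0,"grip":0},
  ],
)

```text
time_s: 8.73
position: [0.4367, 0.1265, 0.046]
tcp_rot: [[-0.035, 0.999, -0.003], [0.999, 0.035, -0.0], [-0.0, -0.003, -1.0]]
force: [0.2, 1.3, -0.7]
opening: 0.279
grasp_force: 30.0
```

Emit:
move_arm(
  increments=[
    {"xyz":[0,0,3],"roll":0,"grip":0},
    {"xyz":[0,0,3],"roll":0,"grip":0},
    {"xyz":[0,0,1.5],"roll":0,"grip":0},
    {"xyz":[0,0,0],"roll":0,"grip":0},
  ],
)

```text
time_s: 9.07
position: [0.4377, 0.1266, 0.0401]
tcp_rot: [[-0.035, 0.999, 0.001], [0.999, 0.035, 0.0], [-0.0, 0.001, -1.0]]
force: [-1.0, 1.3, -1.0]
opening: 0.282
grasp_force: 30.0
```

Emit:
move_arm(
  increments=[
    {"xyz":[0,0,1],"roll":0,"grip":0},
    {"xyz":[0,0,0.7],"roll":0,"grip":0},
    {"xyz":[0,0,0],"roll":0,"grip":0},
  ],
)

```text
time_s: 9.32
position: [0.4375, 0.1266, 0.0382]
tcp_rot: [[-0.035, 0.999, 0.0], [0.999, 0.035, -0.0], [-0.0, 0.0, -1.0]]
force: [-0.1, -0.5, -0.9]
opening: 0.276
grasp_force: 30.0
```

Emit:
move_arm(
  increments=[
    {"xyz":[0,0,0.7],"roll":0,"grip":0},
    {"xyz":[0,0,0],"roll":0,"grip":0},
  ],
)

```text
time_s: 9.48
position: [0.4374, 0.1266, 0.0374]
tcp_rot: [[-0.035, 0.999, 0.0], [0.999, 0.035, -0.0], [-0.0, 0.0, -1.0]]
force: [0.1, -0.3, -0.8]
opening: 0.277
grasp_force: 30.0
```

Emit:
move_arm(
  increments=[
    {"xyz":[0,0,0.7],"roll":0,"grip":0},
    {"xyz":[0,0,0],"roll":0,"grip":0},
  ],
)

```text
time_s: 9.65
position: [0.4374, 0.1266, 0.0366]
tcp_rot: [[-0.035, 0.999, -0.0], [0.999, 0.035, -0.0], [-0.0, -0.0, -1.0]]
force: [-0.3, -0.1, -0.7]
opening: 0.277
grasp_force: 30.0
```

Emit:
move_arm(
  increments=[
    {"xyz":[0,0,0.7],"roll":0,"grip":0},
    {"xyz":[0,0,0],"roll":0,"grip":0},
  ],
)

```text
time_s: 9.82
position: [0.4374, 0.1266, 0.0359]
tcp_rot: [[-0.035, 0.999, -0.0], [0.999, 0.035, -0.0], [-0.0, -0.0, -1.0]]
force: [0.2, -0.0, -1.0]
opening: 0.277
grasp_force: 30.0
```

Emit:
move_arm(
  increments=[
    {"xyz":[0,0,0.7],"roll":0,"grip":0},
    {"xyz":[0,0,0],"roll":0,"grip":0},
  ],
)

```text
time_s: 9.98
position: [0.4374, 0.1266, 0.0358]
tcp_rot: [[-0.035, 0.999, 0.0], [0.999, 0.035, -0.0], [-0.0, 0.0, -1.0]]
force: [-0.5, 1.0, 5.0]
opening: 0.279
grasp_force: 30.0
```

Emit:
move_arm(
  increments=[
    {"xyz":[0,0,0.7],"roll":0,"grip":0},
    {"xyz":[0,0,0],"roll":0,"grip":0},
  ],
)

```text
time_s: 10.15
position: [0.4374, 0.1266, 0.0357]
tcp_rot: [[-0.035, 0.999, 0.001], [0.999, 0.035, -0.0], [-0.0, 0.001, -1.0]]
force: [-1.8, 0.0, 12.6]
opening: 0.277
grasp_force: 30.0
```

Emit:
move_arm(
  increments=[
    {"xyz":[0,0,-1],"roll":0,"grip":10},
    {"xyz":[0,0,0],"roll":0,"grip":35},
    {"xyz":[0,0,0],"roll":0,"grip":60},
    {"xyz":[0,0,0],"roll":0,"grip":60},
    {"xyz":[0,0,0],"roll":0,"grip":60},
  ],
)

```text
time_s: 10.57
position: [0.4374, 0.1266, 0.0354]
tcp_rot: [[-0.035, 0.999, -0.0], [0.999, 0.035, -0.0], [-0.0, -0.0, -1.0]]
force: [-0.5, 0.1, -0.1]
opening: 0.492
grasp_force: 0.0
```

Emit:
move_arm(
  increments=[
    {"xyz":[0,0,-15],"roll":0,"grip":60},
    {"xyz":[0,0,-35],"roll":0,"grip":60},
    {"xyz":[0,0,-40],"roll":0,"grip":60},
    {"xyz":[0,0,-40],"roll":0,"grip":70},
    {"xyz":[0,0,-40],"roll":0,"grip":80},
  ],
)

```text
time_s: 10.98
position: [0.4366, 0.1265, 0.207]
tcp_rot: [[-0.035, 0.999, -0.002], [0.999, 0.035, -0.0], [0.0, -0.002, -1.0]]
force: [1.0, -0.2, -0.3]
opening: 0.681
grasp_force: 0.0
```

Emit:
move_arm(
  increments=[
    {"xyz":[0,0,-40],"roll":0,"grip":85},
    {"xyz":[0,0,-40],"roll":0,"grip":85},
    {"xyz":[0,0,0],"roll":0,"grip":85},
  ],
)

```text
time_s: 11.23
position: [0.4418, 0.127, 0.2928]
tcp_rot: [[-0.035, 0.999, 0.016], [0.999, 0.035, 0.001], [0.0, 0.016, -1.0]]
force: [0.7, -0.2, -0.2]
opening: 0.829
grasp_force: 0.0
```

```bash
cat > look.py <<'E'
from h import *
import sys
s=st(); o=[]
xy=(float(sys.argv[2]),float(sys.argv[3]),0.04)
for c in("side","top"):
    im,d,K,R,t=cap(c); P=cloud(d,K,R,t)
    u=K@(R@np.array(xy)+t); u=(u[:2]/u[2]).astype(int); a=im[max(0,u[1]-45):u[1]+45,max(0,u[0]-60):u[0]+60]
    o.append(cv2.resize(cv2.copyMakeBorder(a,0,90-a.shape[0],0,120-a.shape[1],0),(400,300),interpolation=cv2.INTER_CUBIC))
    for l in sys.argv[4:]:
        for r in bot.trace(l,c)[:2]:
            g=P[r["mask"]&(d>0)]; g=g[g[:,2]>.004]
            if len(g)>20:
                print(c,l,round(r["conf"],2),len(g),'all',rect(g),'z pct',np.percentile(g[:,2],[5,50,95]).round(4))
                zt=np.percentile(g[:,2],90); k=abs(g[:,2]-zt)<.006; print('   top face',rect(g[k]),k.sum())
save(sys.argv[1],np.hstack(o))
E
python3 look.py tub1 .476 -.199 tub stone lid
```

```text
11.23 [0.4418 0.127  0.2928] [[-0.035, 0.999, 0.016], [0.999, 0.035, 0.001], [0.0, 0.016, -1.0]] [ 0.7 -0.2 -0.2] 0.829 0.0 [  2.1  13.1 101.6   0.   64.4   0. ]
side tub 0.67 588 all ((480.2209167480469, -202.4850311279297), (147.4040985107422, 127.12677764892578), 57.0693359375) z pct [0.0081 0.0332 0.0481]
   top face ((479.58331298828125, -197.63357543945312), (143.42953491210938, 62.236507415771484), 16.76624870300293) 167
side stone 0.58 847 all ((385.02020263671875, 533.8020629882812), (118.19515228271484, 113.40602111816406), 3.2493152618408203) z pct [0.0266 0.0369 0.0387]
   top face ((387.4768981933594, 501.1328430175781), (125.46238708496094, 55.668453216552734), 14.109793663024902) 792
side lid 0.66 549 all ((438.45623779296875, 152.3216552734375), (143.86178588867188, 114.14702606201172), 1.3108304738998413) z pct [0.0087 0.011  0.0394]
   top face ((440.3772888183594, 131.3866729736328), (15.578200340270996, 24.450275421142578), 85.35225677490234) 24
top tub 0.81 550 all ((476.63238525390625, -200.77206420898438), (144.54161071777344, 57.766265869140625), 14.3582811355
[... 534 characters left out ...]
8950805664) z pct [0.0151 0.0306 0.0359]
   top face ((476.20635986328125, -203.77056884765625), (60.709068298339844, 29.62737274169922), 14.42388916015625) 135
top lid 0.73 214 all ((433.8200988769531, 109.32736206054688), (137.85617065429688, 29.592519760131836), 2.429997444152832) z pct [0.0075 0.0121 0.0172]
   top face ((433.8200988769531, 109.32736206054688), (137.85617065429688, 29.592519760131836), 2.429997444152832) 161
top lid 0.64 729 all ((552.709716796875, 4.0143585205078125), (60.74681854248047, 121.61705017089844), 81.0052719116211) z pct [0.0299 0.0502 0.0554]
   top face ((552.7183837890625, 3.7584800720214844), (60.12028121948242, 121.44377136230469), 80.88655853271484) 525
```

View pics/tub1.png

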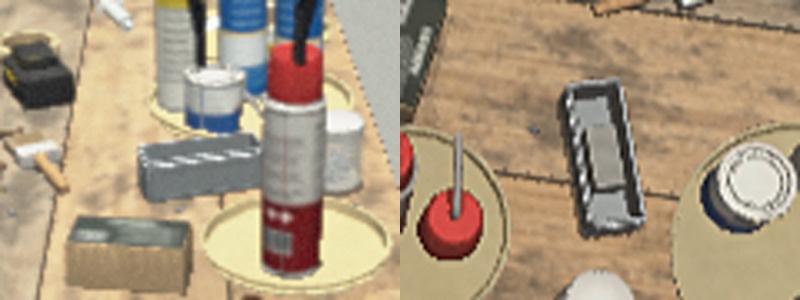

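The top crop shows the open tub with the stone inside, shifted slightly towards its right wall. The stone's centre is (0.476, -0.204) with yaw about 14.5°.

```bash
python3 -c "
from h import *; st()"; python3 plan.py 36 80 "437.5 126.6 294 2" "477.2 -202.8 294 14.6"
```

```text
11.63 [0.4364 0.1265 0.2838] [[-0.035, 0.999, -0.004], [0.999, 0.035, -0.0], [-0.0, -0.004, -1.0]] [0.1 0.1 0.6] 0.848 0.0 [  2.   13.8 102.3  -0.   64.2   0. ]
[{"xyz":[-33.1,2.8,-0.0],"roll":-0.022,"grip":80},{"xyz":[-33.1,2.1,-0.0],"roll":-0.022,"grip":80},{"xyz":[-33.1,1.4,-0.0],"roll":-0.022,"grip":80},{"xyz":[-33.2,0.6,-0.0],"roll":-0.022,"grip":80},{"xyz":[-33.2,-0.1,-0.0],"roll":-0.022,"grip":80}]
[{"xyz":[-33.1,-0.8,-0.0],"roll":-0.0219,"grip":80},{"xyz":[-33.2,-1.6,-0.0],"roll":-0.022,"grip":80},{"xyz":[-33.1,-2.3,-0.0],"roll":-0.022,"grip":80},{"xyz":[-33.0,-3.0,-0.0],"roll":-0.022,"grip":80},{"xyz":[-33.0,-3.7,-0.0],"roll":-0.022,"grip":80}]
[ 477.21 -202.81  294.     14.6 ]
```

Emit:
move_arm(
  increments=[
    {"xyz":[-25,2,-16],"roll":-0.022,"grip":80},
    {"xyz":[-33,2,0],"roll":-0.022,"grip":80},
    {"xyz":[-33,1,0],"roll":-0.022,"grip":80},
    {"xyz":[-33,1,0],"roll":-0.022,"grip":80},
    {"xyz":[-33,0,0],"roll":-0.022,"grip":80},
  ],
)

```text
time_s: 12.05
position: [0.4557, -0.0307, 0.3006]
tcp_rot: [[-0.146, 0.989, -0.002], [0.989, 0.146, 0.001], [0.001, -0.002, -1.0]]
force: [0.9, 0.9, 0.3]
opening: 0.803
grasp_force: 0.0
```

Emit:
move_arm(
  increments=[
    {"xyz":[-33,-1,0],"roll":-0.022,"grip":80},
    {"xyz":[-33,-2,0],"roll":-0.022,"grip":80},
    {"xyz":[-33,-2,0],"roll":-0.022,"grip":80},
    {"xyz":[-33,-3,0],"roll":-0.022,"grip":80},
    {"xyz":[-33,-4,0],"roll":-0.022,"grip":80},
  ],
)

```text
time_s: 12.47
position: [0.4749, -0.1954, 0.3002]
tcp_rot: [[-0.253, 0.967, -0.002], [0.967, 0.253, 0.002], [0.002, -0.002, -1.0]]
force: [0.6, -0.2, 0.9]
opening: 0.801
grasp_force: 0.0
```

Emit:
move_arm(
  increments=[
    {"xyz":[-9,0,10],"roll":0,"grip":80},
    {"xyz":[0,0,30],"roll":0,"grip":80},
    {"xyz":[0,0,35],"roll":0,"grip":80},
    {"xyz":[0,0,35],"roll":0,"grip":80},
    {"xyz":[0,0,30],"roll":0,"grip":80},
  ],
)

```text
time_s: 12.88
position: [0.4763, -0.2015, 0.1585]
tcp_rot: [[-0.252, 0.968, -0.003], [0.968, 0.252, 0.002], [0.003, -0.002, -1.0]]
force: [-0.6, -1.0, -0.0]
opening: 0.806
grasp_force: 0.0
```

Emit:
move_arm(
  increments=[
    {"xyz":[0,0,30],"roll":0,"grip":80},
    {"xyz":[0,0,15],"roll":0,"grip":80},
    {"xyz":[0,0,0],"roll":0,"grip":80},
    {"xyz":[0,0,0],"roll":0,"grip":80},
  ],
)

```text
time_s: 13.22
position: [0.4767, -0.2016, 0.115]
tcp_rot: [[-0.252, 0.968, -0.003], [0.968, 0.252, 0.003], [0.003, -0.003, -1.0]]
force: [0.0, -0.3, -0.2]
opening: 0.798
grasp_force: 0.0
```

Emit:
move_arm(
  increments=[
    {"xyz":[-1,0,20],"roll":0,"grip":80},
    {"xyz":[0,0,20],"roll":0,"grip":80},
    {"xyz":[0,0,12],"roll":0,"grip":80},
    {"xyz":[0,0,8],"roll":0,"grip":80},
    {"xyz":[0,0,8],"roll":0,"grip":80},
  ],
)

```text
time_s: 13.63
position: [0.4787, -0.2039, 0.0491]
tcp_rot: [[-0.252, 0.968, 0.002], [0.968, 0.252, -0.001], [-0.002, 0.001, -1.0]]
force: [0.2, 0.5, 1.1]
opening: 0.801
grasp_force: 0.0
```

Emit:
move_arm(
  increments=[
    {"xyz":[0,0,8],"roll":0,"grip":80},
    {"xyz":[0,0,6],"roll":0,"grip":80},
    {"xyz":[0,0,3.5],"roll":0,"grip":80},
    {"xyz":[0,0,2],"roll":0,"grip":80},
    {"xyz":[0,0,0],"roll":0,"grip":80},
  ],
)

```text
time_s: 14.05
position: [0.4778, -0.2035, 0.0289]
tcp_rot: [[-0.252, 0.968, -0.0], [0.968, 0.252, 0.0], [0.0, -0.0, -1.0]]
force: [-0.1, -0.1, -0.3]
opening: 0.799
grasp_force: 0.0
```

Emit:
move_arm(
  increments=[
    {"xyz":[0,0,0],"roll":0,"grip":74},
    {"xyz":[0,0,0],"roll":0,"grip":70},
    {"xyz":[0,0,0],"roll":0,"grip":66},
    {"xyz":[0,0,0],"roll":0,"grip":50},
    {"xyz":[0,0,0],"roll":0,"grip":50},
  ],
)

```text
time_s: 14.47
position: [0.478, -0.2037, 0.0294]
tcp_rot: [[-0.252, 0.968, 0.0], [0.968, 0.252, -0.0], [-0.0, 0.0, -1.0]]
force: [-0.4, -0.5, 1.5]
opening: 0.687
grasp_force: 30.1
```

Emit:
move_arm(
  increments=[
    {"xyz":[0,0,0],"roll":0,"grip":40},
    {"xyz":[0,0,0],"roll":0,"grip":40},
  ],
)

```text
time_s: 14.63
position: [0.478, -0.2036, 0.0294]
tcp_rot: [[-0.252, 0.968, 0.0], [0.968, 0.252, -0.0], [-0.0, 0.0, -1.0]]
force: [-1.0, -0.4, 4.0]
opening: 0.686
grasp_force: 30.1
```

Emit:
move_arm(
  increments=[
    {"xyz":[0,0,-2],"roll":0,"grip":40},
    {"xyz":[0,0,-5],"roll":0,"grip":40},
    {"xyz":[0,0,-10],"roll":0,"grip":40},
    {"xyz":[0,0,-20],"roll":0,"grip":40},
    {"xyz":[0,0,-30],"roll":0,"grip":40},
  ],
)

```text
time_s: 15.05
position: [0.4764, -0.2026, 0.0954]
tcp_rot: [[-0.252, 0.968, -0.004], [0.968, 0.252, 0.003], [0.004, -0.003, -1.0]]
force: [-0.2, 1.0, -0.4]
opening: 0.684
grasp_force: 30.1
```

```bash
python3 plan.py 34 40 "478 -203.6 300 14.6" "430 300 300 -13"
```

```text
[{"xyz":[33.3,5.4,-0.0],"roll":0.0321,"grip":40},{"xyz":[33.4,4.3,-0.0],"roll":0.0321,"grip":40},{"xyz":[33.6,3.2,-0.0],"roll":0.0321,"grip":40},{"xyz":[33.7,2.1,-0.0],"roll":0.0322,"grip":40},{"xyz":[33.7,1.1,-0.0],"roll":0.0321,"grip":40}]
[{"xyz":[33.7,-0.1,-0.0],"roll":0.0321,"grip":40},{"xyz":[33.7,-1.1,-0.0],"roll":0.0321,"grip":40},{"xyz":[33.7,-2.2,-0.0],"roll":0.0321,"grip":40},{"xyz":[33.5,-3.2,-0.0],"roll":0.0321,"grip":40},{"xyz":[33.5,-4.4,-0.0],"roll":0.0321,"grip":40}]
[{"xyz":[33.3,-5.4,-0.0],"roll":0.0322,"grip":40},{"xyz":[33.1,-6.5,-0.0],"roll":0.0321,"grip":40},{"xyz":[32.8,-7.5,-0.0],"roll":0.0321,"grip":40},{"xyz":[32.7,-8.6,-0.0],"roll":0.0321,"grip":40},{"xyz":[32.3,-9.6,-0.0],"roll":0.0321,"grip":40}]
[430.05 300.02 300.   -13.  ]
```

Emit:
move_arm(
  increments=[
    {"xyz":[0,0,-35],"roll":0,"grip":40},
    {"xyz":[0,0,-35],"roll":0,"grip":40},
    {"xyz":[0,0,-35],"roll":0,"grip":40},
    {"xyz":[0,0,-35],"roll":0,"grip":40},
    {"xyz":[0,0,-35],"roll":0,"grip":40},
  ],
)

```text
time_s: 15.47
position: [0.4771, -0.2029, 0.2735]
tcp_rot: [[-0.252, 0.968, 0.0], [0.968, 0.252, -0.0], [-0.0, 0.0, -1.0]]
force: [-0.1, -0.2, -1.7]
opening: 0.682
grasp_force: 30.1
```

Emit:
move_arm(
  increments=[
    {"xyz":[0,0,-28],"roll":0,"grip":40},
    {"xyz":[0,0,0],"roll":0,"grip":40},
  ],
)

```text
time_s: 15.63
position: [0.4805, -0.2051, 0.3061]
tcp_rot: [[-0.253, 0.968, 0.011], [0.968, 0.253, -0.008], [-0.011, 0.009, -1.0]]
force: [-0.2, 0.3, -0.6]
opening: 0.685
grasp_force: 30.1
```

Emit:
move_arm(
  increments=[
    {"xyz":[20,3,0],"roll":0.032,"grip":40},
    {"xyz":[33,5,0],"roll":0.032,"grip":40},
    {"xyz":[34,4,0],"roll":0.032,"grip":40},
    {"xyz":[34,3,0],"roll":0.032,"grip":40},
    {"xyz":[34,2,0],"roll":0.032,"grip":40},
  ],
)

```text
time_s: 16.05
position: [0.4646, -0.0464, 0.2986]
tcp_rot: [[-0.092, 0.996, -0.002], [0.996, 0.092, 0.001], [0.001, -0.001, -1.0]]
force: [0.3, -0.3, -0.9]
opening: 0.687
grasp_force: 30.1
```

Emit:
move_arm(
  increments=[
    {"xyz":[34,1,0],"roll":0.032,"grip":40},
    {"xyz":[34,0,0],"roll":0.032,"grip":40},
    {"xyz":[34,-1,0],"roll":0.032,"grip":40},
    {"xyz":[34,-2,0],"roll":0.032,"grip":40},
    {"xyz":[34,-3,0],"roll":0.032,"grip":40},
  ],
)

```text
time_s: 16.47
position: [0.4543, 0.1235, 0.2987]
tcp_rot: [[0.067, 0.998, -0.001], [0.998, -0.067, -0.0], [-0.0, -0.001, -1.0]]
force: [0.3, 0.0, -1.9]
opening: 0.686
grasp_force: 30.1
```

Emit:
move_arm(
  increments=[
    {"xyz":[33,-5,0],"roll":0.032,"grip":40},
    {"xyz":[33,-6,0],"roll":0.032,"grip":40},
    {"xyz":[33,-7,0],"roll":0.032,"grip":40},
    {"xyz":[33,-8,0],"roll":0.032,"grip":40},
    {"xyz":[33,-9,0],"roll":0.032,"grip":40},
  ],
)

```text
time_s: 16.88
position: [0.4409, 0.2915, 0.2985]
tcp_rot: [[0.225, 0.974, -0.002], [0.974, -0.225, -0.001], [-0.001, -0.001, -1.0]]
force: [1.5, -0.6, -0.4]
opening: 0.689
grasp_force: 30.1
```

Emit:
move_arm(
  increments=[
    {"xyz":[8,-2,10],"roll":0,"grip":40},
    {"xyz":[0,0,30],"roll":0,"grip":40},
    {"xyz":[0,0,35],"roll":0,"grip":40},
    {"xyz":[0,0,35],"roll":0,"grip":40},
    {"xyz":[0,0,35],"roll":0,"grip":40},
  ],
)

```text
time_s: 17.3
position: [0.4412, 0.2978, 0.1525]
tcp_rot: [[0.222, 0.975, -0.0], [0.975, -0.222, -0.001], [-0.001, -0.0, -1.0]]
force: [0.5, 0.8, -0.4]
opening: 0.688
grasp_force: 30.1
```

Emit:
move_arm(
  increments=[
    {"xyz":[0,0,35],"roll":0,"grip":40},
    {"xyz":[0,0,30],"roll":0,"grip":40},
    {"xyz":[0,0,20],"roll":0,"grip":40},
    {"xyz":[0,0,0],"roll":0,"grip":40},
    {"xyz":[0,0,0],"roll":0,"grip":40},
  ],
)

```text
time_s: 17.72
position: [0.4409, 0.2975, 0.0679]
tcp_rot: [[0.223, 0.975, -0.004], [0.975, -0.223, -0.002], [-0.002, -0.003, -1.0]]
force: [-0.6, 0.6, -0.6]
opening: 0.686
grasp_force: 30.1
```

Emit:
move_arm(
  increments=[
    {"xyz":[0,0,18],"roll":0,"grip":40},
    {"xyz":[0,0,12],"roll":0,"grip":40},
    {"xyz":[0,0,6],"roll":0,"grip":40},
    {"xyz":[0,0,3],"roll":0,"grip":40},
    {"xyz":[0,0,0],"roll":0,"grip":40},
  ],
)

```text
time_s: 18.13
position: [0.4426, 0.2985, 0.0308]
tcp_rot: [[0.223, 0.975, 0.001], [0.975, -0.223, 0.0], [0.001, 0.001, -1.0]]
force: [0.1, 0.3, -0.5]
opening: 0.69
grasp_force: 30.1
```

Emit:
move_arm(
  increments=[
    {"xyz":[0,0,1],"roll":0,"grip":40},
    {"xyz":[0,0,0],"roll":0,"grip":40},
  ],
)

```text
time_s: 18.3
position: [0.4427, 0.2987, 0.0299]
tcp_rot: [[0.223, 0.975, 0.002], [0.975, -0.223, 0.001], [0.001, 0.001, -1.0]]
force: [-0.8, -0.6, -1.0]
opening: 0.689
grasp_force: 30.1
```

Emit:
move_arm(
  increments=[
    {"xyz":[0,0,1],"roll":0,"grip":40},
    {"xyz":[0,0,0],"roll":0,"grip":40},
  ],
)

```text
time_s: 18.47
position: [0.4424, 0.2986, 0.0285]
tcp_rot: [[0.223, 0.975, 0.001], [0.975, -0.223, 0.0], [0.0, 0.001, -1.0]]
force: [-0.7, 0.0, -1.0]
opening: 0.685
grasp_force: 30.1
```

Emit:
move_arm(
  increments=[
    {"xyz":[0,0,1],"roll":0,"grip":40},
    {"xyz":[0,0,0.7],"roll":0,"grip":40},
    {"xyz":[0,0,0],"roll":0,"grip":40},
  ],
)

```text
time_s: 18.72
position: [0.4421, 0.2984, 0.0263]
tcp_rot: [[0.223, 0.975, -0.0], [0.975, -0.223, -0.0], [-0.0, -0.0, -1.0]]
force: [-0.2, 0.0, -1.1]
opening: 0.684
grasp_force: 30.1
```

Emit:
move_arm(
  increments=[
    {"xyz":[0,0,0.7],"roll":0,"grip":40},
    {"xyz":[0,0,0],"roll":0,"grip":40},
  ],
)

```text
time_s: 18.88
position: [0.4421, 0.2984, 0.0255]
tcp_rot: [[0.223, 0.975, -0.0], [0.975, -0.223, -0.0], [-0.0, -0.0, -1.0]]
force: [0.0, 0.1, -2.0]
opening: 0.686
grasp_force: 30.1
```

Emit:
move_arm(
  increments=[
    {"xyz":[0,0,0.7],"roll":0,"grip":40},
    {"xyz":[0,0,0],"roll":0,"grip":40},
  ],
)

```text
time_s: 19.05
position: [0.4422, 0.2984, 0.0254]
tcp_rot: [[0.223, 0.975, 0.0], [0.975, -0.223, -0.0], [0.0, 0.0, -1.0]]
force: [-0.2, -0.4, 3.8]
opening: 0.688
grasp_force: 30.1
```

Emit:
move_arm(
  increments=[
    {"xyz":[0,0,-0.7],"roll":0,"grip":60},
    {"xyz":[0,0,0],"roll":0,"grip":75},
    {"xyz":[0,0,0],"roll":0,"grip":88},
    {"xyz":[0,0,0],"roll":0,"grip":88},
  ],
)

```text
time_s: 19.38
position: [0.4423, 0.2985, 0.0256]
tcp_rot: [[0.223, 0.975, 0.0], [0.975, -0.223, 0.0], [0.0, 0.0, -1.0]]
force: [-0.1, -0.1, 0.4]
opening: 0.82
grasp_force: 0.0
```

Emit:
move_arm(
  increments=[
    {"xyz":[0,0,-20],"roll":0,"grip":88},
    {"xyz":[0,0,-30],"roll":0,"grip":88},
    {"xyz":[0,0,-40],"roll":-0.12,"grip":88},
    {"xyz":[0,0,-40],"roll":-0.12,"grip":88},
    {"xyz":[0,0,-40],"roll":-0.12,"grip":80},
  ],
)

```text
time_s: 19.8
position: [0.4416, 0.2982, 0.197]
tcp_rot: [[-0.14, 0.99, -0.001], [0.99, 0.14, -0.0], [-0.0, -0.001, -1.0]]
force: [1.0, -0.2, 0.4]
opening: 0.852
grasp_force: 0.0
```

Emit:
move_arm(
  increments=[
    {"xyz":[0,0,0],"roll":-0.12,"grip":70},
    {"xyz":[0,0,0],"roll":-0.12,"grip":65},
    {"xyz":[0,0,0],"roll":-0.12,"grip":65},
    {"xyz":[0,0,0],"roll":-0.12,"grip":65},
    {"xyz":[0,0,0],"roll":-0.12,"grip":65},
  ],
)

```text
time_s: 20.22
position: [0.442, 0.2984, 0.1958]
tcp_rot: [[-0.675, 0.738, 0.0], [0.738, 0.675, 0.0], [-0.0, 0.0, -1.0]]
force: [-0.1, -0.2, -0.3]
opening: 0.659
grasp_force: 0.0
```

Emit:
move_arm(
  increments=[
    {"xyz":[0,0,0],"roll":-0.12,"grip":65},
    {"xyz":[0,0,0],"roll":-0.12,"grip":65},
    {"xyz":[0,0,0],"roll":-0.12,"grip":65},
    {"xyz":[0,0,0],"roll":-0.12,"grip":65},
    {"xyz":[0,0,0],"roll":-0.12,"grip":65},
  ],
)

```text
time_s: 20.63
position: [0.4419, 0.2984, 0.1955]
tcp_rot: [[-0.974, 0.228, -0.0], [0.228, 0.974, -0.0], [0.0, -0.0, -1.0]]
force: [0.3, 0.4, -0.6]
opening: 0.651
grasp_force: 0.0
```

```bash
python3 look.py stone1 .442 .26 stone cradle
```

```text
20.63 [0.4419 0.2984 0.1955] [[-0.974, 0.228, -0.0], [0.228, 0.974, -0.0], [0.0, -0.0, -1.0]] [ 0.3  0.4 -0.6] 0.651 0.0 [ 22.   26.8  98.    0.   55.3 -54.8]
side stone 0.76 319 all ((444.3172607421875, 300.3923645019531), (34.0590934753418, 60.438232421875), 78.3156509399414) z pct [0.0058 0.0247 0.0283]
   top face ((444.579345703125, 300.2729187011719), (33.960391998291016, 59.49360656738281), 78.72999572753906) 191
side stone 0.71 520 all ((451.251708984375, 218.86941528320312), (61.249027252197266, 94.26309967041016), 77.19129180908203) z pct [0.0064 0.0114 0.0443]
   top face ((451.91619873046875, 220.60696411132812), (43.78200149536133, 89.07890319824219), 76.24082946777344) 79
side cradle 0.75 516 all ((450.998291015625, 218.92703247070312), (61.249027252197266, 93.74325561523438), 77.19129180908203) z pct [0.0064 0.0114 0.0443]
   top face ((451.17962646484375, 219.9041748046875), (44.44095230102539, 89.35999298095703), 76.98233032226562) 79
top stone 0.7 95 all ((335.95501708984375, 229.39227294921875), (272.680419921875, 33.96528244018555), 31.87074089050293) z pct [0.0108 0.0275 0.032 ]
   top face ((432.5535583496094, 291.17449951171875), (37.960060119628906, 26.345693588256836), 15.856589317321777) 69
top cradle 0.93 491 all ((447.2430725097656, 219.11595153808594), (55.625770568847656, 92.4657974243164), 78.267578125) z pct [0.0075 0.0136 0.0465]
   top face ((448.4479675292969, 218.20736694335938), (41.62656784057617, 89.61270904541016), 78.20543670654297) 77
```

View pics/stone1.png

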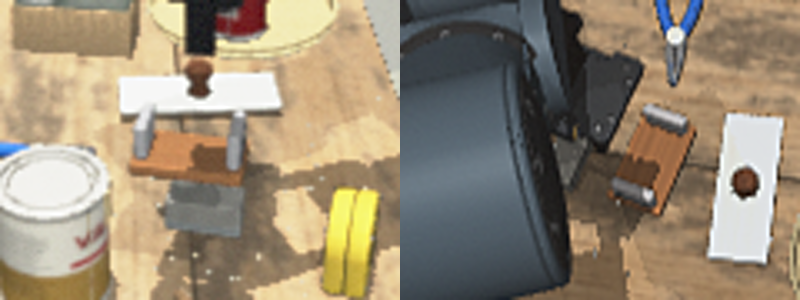

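The side crop shows the stone lying on the bench at pixel (203,208), in front of the cradle at (190,155). The lid is at (200,95). I'll refine the cradle's yaw from its cheek centroids.

```bash
python3 - <<'E'
from h import *
for c in("top","side"):
    A=[];B=[];S=[];Y=[]
    for _ in range(8):
        im,d,K,R,t=cap(c);P=cloud(d,K,R,t)[d>0]
        k=(np.hypot(P[:,0]-.450,P[:,1]-.219)<.07)&(P[:,2]>.038)&(P[:,2]<.055);g=P[k]
        s=g[:,0]*.974-g[:,1]*.225; m=s>.389
        def mid(q): return np.array(rect(q)[0])
        A.append(np.r_[g[m].mean(0)*1000,mid(g[m])]);B.append(np.r_[g[~m].mean(0)*1000,mid(g[~m])])
        k=(np.hypot(P[:,0]-.443,P[:,1]-.299)<.045)&(P[:,2]>.023)&(P[:,2]<.034);g=P[k]; 
        if len(g)>30: r=rect(g);S.append([*r[0],*r[1],r[2]])
    A=np.mean(A,0);B=np.mean(B,0)
    for i in((0,2),(3,5)):
        a=A[i[0]:i[1]];b=B[i[0]:i[1]];print(c,a.round(1),b.round(1),'mid',((a+b)/2).round(1),'yaw',np.degrees(np.arctan2(*(a-b)[::-1])).round(2))
    if S: print('stone',np.mean(S,0).round(1))
E
```

```text
top [487.2 209.1] [410.2 226.5] mid [448.7 217.8] yaw -12.72
top [487.9 209.6] [410.7 226.4] mid [449.3 218. ] yaw -12.28
stone [435.2 295.6  39.4  37.5  37.4]
side [490.7 214.7] [413.9 232.1] mid [452.3 223.4] yaw -12.76
side [490.4 211.6] [413.6 228.9] mid [452.  220.3] yaw -12.7
stone [444.2 300.1  33.1  59.3  77.1]
```

Emit:
move_arm(
  increments=[
    {"xyz":[0,0,35],"roll":0,"grip":65},
    {"xyz":[0,0,35],"roll":0,"grip":65},
    {"xyz":[0,0,35],"roll":0,"grip":65},
    {"xyz":[0,0,25],"roll":0,"grip":65},
    {"xyz":[0,0,15],"roll":0,"grip":65},
  ],
)

```text
time_s: 22.15
position: [0.4407, 0.2978, 0.0478]
tcp_rot: [[-0.972, 0.234, -0.004], [0.234, 0.972, -0.002], [0.003, -0.002, -1.0]]
force: [-0.4, -0.1, -0.8]
opening: 0.652
grasp_force: 0.0
```

Emit:
move_arm(
  increments=[
    {"xyz":[0,0,12],"roll":0,"grip":65},
    {"xyz":[0,0,8],"roll":0,"grip":65},
    {"xyz":[0,0,0],"roll":0,"grip":65},
  ],
)

```text
time_s: 22.4
position: [0.4414, 0.2981, 0.0291]
tcp_rot: [[-0.972, 0.234, -0.003], [0.234, 0.972, -0.001], [0.002, -0.002, -1.0]]
force: [0.3, -0.3, 0.2]
opening: 0.65
grasp_force: 0.0
```

Emit:
move_arm(
  increments=[
    {"xyz":[0,0,0],"roll":-0.011,"grip":55},
    {"xyz":[0,0,0],"roll":0,"grip":45},
    {"xyz":[0,0,0],"roll":0,"grip":40},
    {"xyz":[0,0,0],"roll":0,"grip":36},
    {"xyz":[0,0,0],"roll":0,"grip":32},
  ],
)

```text
time_s: 22.82
position: [0.4426, 0.2987, 0.0314]
tcp_rot: [[-0.975, 0.223, 0.001], [0.223, 0.975, 0.001], [-0.001, 0.001, -1.0]]
force: [0.7, 0.6, -0.6]
opening: 0.371
grasp_force: 0.0
```

Emit:
move_arm(
  increments=[
    {"xyz":[0,0,0],"roll":0,"grip":20},
    {"xyz":[0,0,0],"roll":0,"grip":10},
    {"xyz":[0,0,0],"roll":0,"grip":10},
  ],
)

```text
time_s: 23.07
position: [0.4425, 0.2986, 0.0313]
tcp_rot: [[-0.975, 0.223, 0.001], [0.223, 0.975, 0.0], [-0.001, 0.001, -1.0]]
force: [-0.6, 0.0, 5.5]
opening: 0.342
grasp_force: 30.0
```

Emit:
move_arm(
  increments=[
    {"xyz":[0,0,-3],"roll":0,"grip":10},
    {"xyz":[0,0,-10],"roll":0,"grip":10},
    {"xyz":[0,0,-25],"roll":0,"grip":10},
    {"xyz":[0,0,-25],"roll":0,"grip":10},
    {"xyz":[0,0,0],"roll":0,"grip":10},
  ],
)

```text
time_s: 23.48
position: [0.4444, 0.2995, 0.0976]
tcp_rot: [[-0.975, 0.223, 0.007], [0.223, 0.975, 0.003], [-0.006, 0.004, -1.0]]
force: [1.3, 0.0, -0.4]
opening: 0.341
grasp_force: 30.0
```

Emit:
move_arm(
  increments=[
    {"xyz":[0,0,0],"roll":0,"grip":10},
  ],
)

```text
time_s: 23.57
position: [0.443, 0.2988, 0.0952]
tcp_rot: [[-0.975, 0.223, 0.003], [0.223, 0.975, 0.001], [-0.003, 0.002, -1.0]]
force: [0.1, -0.3, -2.4]
opening: 0.34
grasp_force: 30.0
```

```bash
python3 - <<'E'
from h import *
s=st();p=s["position"]
for _ in range(5):
    im,d,K,R,t=cap("side");P=cloud(d,K,R,t)
    r=bot.trace("stone","side")
    for x in r[:1]:
        g=P[x["mask"]&(d>0)]; g=g[np.hypot(g[:,0]-p[0],g[:,1]-p[1])<.05]
        zt=np.percentile(g[:,2],97); lo=np.percentile(g[:,2],2); print(len(g),rect(g),lo.round(4),zt.round(4))
st()
E
```

```text
23.57 [0.443  0.2988 0.0952] [[-0.975, 0.223, 0.003], [0.223, 0.975, 0.001], [-0.003, 0.002, -1.0]] [ 0.1 -0.3 -2.4] 0.34 30.0 [ 22.   36.  102.2  -0.   41.6 -55.1]
188 ((442.4057922363281, 312.63055419921875), (65.16482543945312, 28.788677215576172), 12.54179573059082) 0.0637 0.0917
177 ((443.1822509765625, 311.43994140625), (60.455162048339844, 25.295576095581055), 3.8014307022094727) 0.0615 0.0895
116 ((442.7307434082031, 314.1678466796875), (16.682228088378906, 56.72226333618164), 88.95886993408203) 0.0644 0.0882
112 ((442.858642578125, 312.2879638671875), (15.470205307006836, 56.65013885498047), 87.1417007446289) 0.0627 0.0882
168 ((444.2747802734375, 312.2044677734375), (20.555683135986328, 59.18655776977539), 85.67694091796875) 0.0621 0.0894
24.07 [0.4419 0.2983 0.0932] [[-0.975, 0.223, -0.001], [0.223, 0.975, -0.0], [0.001, -0.001, -1.0]] [-0.1 -0.  -1.7] 0.338 30.0 [ 22.   36.2 102.2   0.   41.6 -55.1]
```

Emit:
move_arm(
  increments=[
    {"xyz":[0,0,-12],"roll":-0.003,"grip":10},
    {"xyz":[-8.5,-25,0],"roll":0,"grip":10},
    {"xyz":[-8.5,-25,0],"roll":0,"grip":10},
    {"xyz":[-8.5,-25,0],"roll":0,"grip":10},
    {"xyz":[0,0,0],"roll":0,"grip":10},
  ],
)

```text
time_s: 24.48
position: [0.4505, 0.2164, 0.1055]
tcp_rot: [[-0.975, 0.223, -0.001], [0.223, 0.975, -0.002], [0.001, -0.002, -1.0]]
force: [0.1, -0.1, 0.2]
opening: 0.341
grasp_force: 30.0
```

Emit:
move_arm(
  increments=[
    {"xyz":[0,0,0],"roll":0,"grip":10},
    {"xyz":[0,0,0],"roll":0,"grip":10},
    {"xyz":[0,0,0],"roll":0,"grip":10},
  ],
)

```text
time_s: 24.73
position: [0.4506, 0.2204, 0.1056]
tcp_rot: [[-0.976, 0.219, 0.0], [0.219, 0.976, 0.0], [-0.0, 0.0, -1.0]]
force: [-0.0, 0.3, -1.0]
opening: 0.346
grasp_force: 30.0
```

```bash
cat > look2.py <<'E'
from h import *
import sys
s=st(); p=np.array(s["position"]); u=np.array([.9755,-.220]);v=np.array([.220,.9755]); print('s,p',p[:2]@u,p[:2]@v)
o=[]
for c in("side","top"):
    im,d,K,R,t=cap(c); q=K@(R@np.array([.45,.22,.04])+t); q=(q[:2]/q[2]).astype(int)
    a=im[q[1]-30:q[1]+30,q[0]-40:q[0]+40]; o.append(cv2.resize(a,(400,300),interpolation=cv2.INTER_CUBIC))
save(sys.argv[1],np.hstack(o))
E
python3 look2.py cr1
```

```text
24.73 [0.4506 0.2204 0.1056] [[-0.976, 0.219, 0.0], [0.219, 0.976, 0.0], [-0.0, 0.0, -1.0]] [-0.   0.3 -1. ] 0.346 30.0 [ 13.3  33.4 106.4   0.   40.2 -64.1]
s,p 0.39107307498752525 0.3141591725748757
```

View pics/cr1.png

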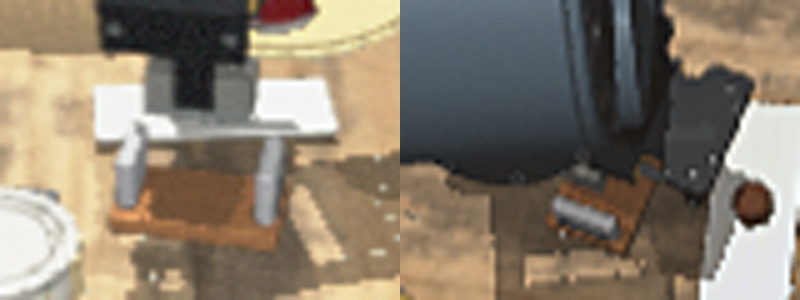

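The side crop shows the stone (145–255 px) hanging directly above the gap between the cheeks (about 130 and 272 px). I'll lower it.

Emit:
move_arm(
  increments=[
    {"xyz":[0,0,15],"roll":0,"grip":10},
    {"xyz":[0,0,15],"roll":0,"grip":10},
    {"xyz":[0,0,12],"roll":0,"grip":10},
    {"xyz":[0,0,8],"roll":0,"grip":10},
    {"xyz":[0,0,5],"roll":0,"grip":10},
  ],
)

```text
time_s: 25.25
position: [0.4501, 0.2202, 0.0497]
tcp_rot: [[-0.976, 0.219, -0.001], [0.219, 0.976, -0.0], [0.001, -0.001, -1.0]]
force: [0.3, 0.5, -0.8]
opening: 0.34
grasp_force: 30.0
```

Emit:
move_arm(
  increments=[
    {"xyz":[0,0,3],"roll":0,"grip":10},
    {"xyz":[0,0,1],"roll":0,"grip":10},
    {"xyz":[0,0,0],"roll":0,"grip":10},
  ],
)

```text
time_s: 25.5
position: [0.4507, 0.2198, 0.0467]
tcp_rot: [[-0.976, 0.22, 0.0], [0.22, 0.976, 0.0], [-0.0, 0.0, -1.0]]
force: [0.6, -0.3, -0.3]
opening: 0.342
grasp_force: 30.0
```

Emit:
move_arm(
  increments=[
    {"xyz":[0,0,1],"roll":0,"grip":10},
    {"xyz":[0,0,0],"roll":0,"grip":10},
  ],
)

```text
time_s: 25.67
position: [0.4508, 0.2198, 0.046]
tcp_rot: [[-0.976, 0.22, 0.001], [0.22, 0.976, 0.0], [-0.001, 0.0, -1.0]]
force: [-0.2, 0.4, -0.9]
opening: 0.342
grasp_force: 30.0
```

Emit:
move_arm(
  increments=[
    {"xyz":[0,0,0.7],"roll":0,"grip":10},
    {"xyz":[0,0,0],"roll":0,"grip":10},
  ],
)

```text
time_s: 25.83
position: [0.4507, 0.2197, 0.0452]
tcp_rot: [[-0.975, 0.22, 0.0], [0.22, 0.975, 0.0], [-0.0, 0.0, -1.0]]
force: [-0.1, -1.0, -1.7]
opening: 0.34
grasp_force: 30.0
```

Emit:
move_arm(
  increments=[
    {"xyz":[0,0,0.8],"roll":0,"grip":10},
    {"xyz":[0,0,0.5],"roll":0,"grip":10},
    {"xyz":[0,0,0],"roll":0,"grip":10},
  ],
)

```text
time_s: 26.08
position: [0.4505, 0.2196, 0.0436]
tcp_rot: [[-0.975, 0.22, -0.0], [0.22, 0.975, -0.0], [0.0, -0.0, -1.0]]
force: [-0.1, 0.2, -1.7]
opening: 0.338
grasp_force: 30.0
```

Emit:
move_arm(
  increments=[
    {"xyz":[0,0,0.7],"roll":0,"grip":10},
    {"xyz":[0,0,0],"roll":0,"grip":10},
  ],
)

```text
time_s: 26.25
position: [0.4506, 0.2197, 0.0432]
tcp_rot: [[-0.976, 0.22, 0.0], [0.22, 0.976, 0.0], [-0.0, 0.0, -1.0]]
force: [-0.7, 1.1, 2.5]
opening: 0.34
grasp_force: 30.0
```

Emit:
move_arm(
  increments=[
    {"xyz":[0,0,0.5],"roll":0,"grip":10},
    {"xyz":[0,0,0],"roll":0,"grip":10},
  ],
)

```text
time_s: 26.42
position: [0.4506, 0.2197, 0.0432]
tcp_rot: [[-0.976, 0.22, 0.0], [0.22, 0.976, 0.0], [-0.0, 0.0, -1.0]]
force: [-1.2, -0.2, 7.3]
opening: 0.349
grasp_force: 30.0
```

Emit:
move_arm(
  increments=[
    {"xyz":[0,0,-0.7],"roll":0,"grip":25},
    {"xyz":[0,0,0],"roll":0,"grip":45},
    {"xyz":[0,0,0],"roll":0,"grip":60},
    {"xyz":[0,0,0],"roll":0,"grip":60},
  ],
)

```text
time_s: 26.75
position: [0.4506, 0.2197, 0.043]
tcp_rot: [[-0.975, 0.22, -0.0], [0.22, 0.975, 0.0], [0.0, 0.0, -1.0]]
force: [-0.4, 0.6, 0.3]
opening: 0.486
grasp_force: 0.0
```

Emit:
move_arm(
  increments=[
    {"xyz":[0,0,-10],"roll":0,"grip":60},
    {"xyz":[0,0,-30],"roll":0.1,"grip":60},
    {"xyz":[0,0,-35],"roll":0.12,"grip":60},
    {"xyz":[0,-20,-35],"roll":0.12,"grip":60},
    {"xyz":[0,-30,-30],"roll":0.12,"grip":60},
  ],
)

```text
time_s: 27.17
position: [0.4287, 0.1774, 0.1853]
tcp_rot: [[-0.774, 0.633, 0.006], [0.633, 0.774, 0.001], [-0.004, 0.004, -1.0]]
force: [1.1, -0.5, 0.5]
opening: 0.599
grasp_force: 0.0
```

Emit:
move_arm(
  increments=[
    {"xyz":[0,0,0],"roll":0.12,"grip":60},
    {"xyz":[0,0,0],"roll":0.12,"grip":60},
    {"xyz":[0,0,0],"roll":0.12,"grip":60},
    {"xyz":[0,0,0],"roll":0.12,"grip":60},
    {"xyz":[0,0,0],"roll":0.12,"grip":60},
  ],
)

```text
time_s: 27.58
position: [0.4261, 0.1765, 0.1834]
tcp_rot: [[-0.279, 0.96, 0.001], [0.96, 0.279, 0.0], [-0.0, 0.001, -1.0]]
force: [-0.4, -0.9, 0.6]
opening: 0.6
grasp_force: 0.0
```

Emit:
move_arm(
  increments=[
    {"xyz":[0,0,0],"roll":0.12,"grip":60},
    {"xyz":[0,0,0],"roll":0.12,"grip":60},
    {"xyz":[0,0,0],"roll":0.12,"grip":60},
    {"xyz":[0,0,0],"roll":0,"grip":60},
  ],
)

```text
time_s: 27.92
position: [0.4262, 0.1767, 0.1832]
tcp_rot: [[0.073, 0.997, 0.0], [0.997, -0.073, 0.0], [0.0, 0.0, -1.0]]
force: [0.2, -0.0, 1.0]
opening: 0.6
grasp_force: 0.0
```

```bash
python3 look2.py cr2; python3 - <<'E'
from h import *
u=np.array([.9755,-.220]);v=np.array([.220,.9755])
for c in("side","top"):
    o=[]
    for _ in range(6):
        im,d,K,R,t=cap(c);P=cloud(d,K,R,t)[d>0]; g=P[(np.hypot(P[:,0]-.45,P[:,1]-.22)<.07)]
        s=g[:,:2]@u*1000; p=g[:,:2]@v*1000; z=g[:,2]
        A=g[(z>.042)&(z<.052)&(s>402)];B=g[(z>.042)&(z<.052)&(s<378)]; S=g[(z>.035)&(z<.0415)&(abs(s-390.5)<33)]
        ext=lambda G,a:np.percentile(G[:,:2]@a*1000,[3,97]).mean()
        rs=rect(S)
        o.append([ext(A,u),ext(B,u),(ext(A,u)+ext(B,u))/2,ext(S,u),(ext(A,v)+ext(B,v))/2,ext(S,v),rs[1][0],rs[1][1],rs[2]])
    print(c,np.median(o,0).round(1))
E
```

```text
27.92 [0.4262 0.1767 0.1832] [[0.073, 0.997, 0.0], [0.997, -0.073, 0.0], [0.0, 0.0, -1.0]] [ 0.2 -0.   1. ] 0.6 0.0 [  8.6  23.1 108.5   0.   48.4  12.8]
s,p 0.3768633089511812 0.2660930486242152
side [432.2 353.3 392.7 392.  314.  315.8  34.2  61.5  77.4]Traceback (most recent call last):
  File "<stdin>", line 11, in <module>
  File "<stdin>", line 9, in <lambda>
    return _quantile_unchecked(
        a, q, axis, out, overwrite_input, method, keepdims, weights)
    return _ureduce(a,
                    func=_quantile_ureduce_func,
    ...<5 lines>...
                    overwrite_input=overwrite_input,
                    method=method)
    r = func(a, **kwargs)
    result = _quantile(arr,
                       quantiles=q,
    ...<2 lines>...
                       out=out,
                       weights=wgt)
    slices_having_nans = np.isnan(arr[-1, ...])
                                  ~~~^^^^^^^^^
IndexError: index -1 is out of bounds for axis 0 with size 0
```

View pics/cr2.png

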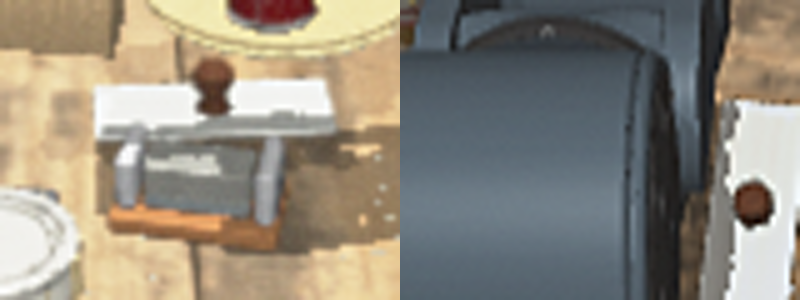

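The stone sits centred between the cheeks (side crop, 145–258 px), about 0.7 mm off the midpoint. Next I regrip the lid in the same pose as before.

Emit:
move_arm(
  increments=[
    {"xyz":[-20,6,0],"roll":0,"grip":60},
    {"xyz":[-29,9,0],"roll":0,"grip":60},
    {"xyz":[0,0,20],"roll":-0.108,"grip":60},
    {"xyz":[0,0,35],"roll":0,"grip":60},
    {"xyz":[0,0,25],"roll":0,"grip":60},
  ],
)

```text
time_s: 28.78
position: [0.4383, 0.1261, 0.1017]
tcp_rot: [[-0.036, 0.999, 0.002], [0.999, 0.036, 0.0], [-0.0, 0.002, -1.0]]
force: [-0.9, 0.8, -0.6]
opening: 0.605
grasp_force: 0.0
```

Emit:
move_arm(
  increments=[
    {"xyz":[0,0,0],"roll":0,"grip":60},
    {"xyz":[0,0,0],"roll":0,"grip":60},
    {"xyz":[0,0,0],"roll":0,"grip":60},
  ],
)

```text
time_s: 29.03
position: [0.4384, 0.1268, 0.1033]
tcp_rot: [[-0.037, 0.999, 0.001], [0.999, 0.037, 0.0], [-0.0, 0.001, -1.0]]
force: [0.3, 0.2, 1.2]
opening: 0.597
grasp_force: 0.0
```

Emit:
move_arm(
  increments=[
    {"xyz":[0,-1,25],"roll":0,"grip":60},
    {"xyz":[0,0,22],"roll":0,"grip":60},
    {"xyz":[0,0,12],"roll":0,"grip":60},
    {"xyz":[0,0,6],"roll":0,"grip":60},
    {"xyz":[0,0,2],"roll":0,"grip":60},
  ],
)

```text
time_s: 29.45
position: [0.4375, 0.1269, 0.0361]
tcp_rot: [[-0.037, 0.999, 0.001], [0.999, 0.037, 0.0], [-0.0, 0.001, -1.0]]
force: [-0.2, -0.8, 0.7]
opening: 0.6
grasp_force: 0.0
```

Emit:
move_arm(
  increments=[
    {"xyz":[0,0,0],"roll":0,"grip":60},
    {"xyz":[0,0,0],"roll":0,"grip":60},
    {"xyz":[0,0,0],"roll":0,"grip":60},
  ],
)

```text
time_s: 29.7
position: [0.4376, 0.1268, 0.0366]
tcp_rot: [[-0.037, 0.999, 0.002], [0.999, 0.037, 0.0], [-0.0, 0.002, -1.0]]
force: [0.1, -0.8, -0.1]
opening: 0.599
grasp_force: 0.0
```

Close, lift, and check the lid's pose from the side.

Emit:
move_arm(
  increments=[
    {"xyz":[0,0,0],"roll":0,"grip":45},
    {"xyz":[0,0,0],"roll":0,"grip":36},
    {"xyz":[0,0,0],"roll":0,"grip":30},
    {"xyz":[0,0,0],"roll":0,"grip":20},
    {"xyz":[0,0,0],"roll":0,"grip":10},
  ],
)

```text
time_s: 30.12
position: [0.4368, 0.1267, 0.0357]
tcp_rot: [[-0.037, 0.999, 0.0], [0.999, 0.037, -0.0], [-0.0, 0.0, -1.0]]
force: [0.8, 0.1, -0.0]
opening: 0.311
grasp_force: 0.5
```

Emit:
move_arm(
  increments=[
    {"xyz":[0,0,0],"roll":0,"grip":0},
    {"xyz":[0,0,0],"roll":0,"grip":0},
  ],
)

```text
time_s: 30.28
position: [0.4369, 0.1267, 0.0357]
tcp_rot: [[-0.037, 0.999, 0.0], [0.999, 0.037, 0.0], [0.0, 0.0, -1.0]]
force: [0.4, 0.4, 0.3]
opening: 0.279
grasp_force: 30.0
```

Emit:
move_arm(
  increments=[
    {"xyz":[0,0,-4],"roll":0,"grip":0},
    {"xyz":[0,0,-15],"roll":0,"grip":0},
    {"xyz":[0,0,-30],"roll":0,"grip":0},
    {"xyz":[0,0,-35],"roll":0,"grip":0},
    {"xyz":[0,0,-35],"roll":0,"grip":0},
  ],
)

```text
time_s: 30.7
position: [0.4356, 0.1266, 0.1554]
tcp_rot: [[-0.037, 0.999, -0.003], [0.999, 0.037, -0.0], [-0.0, -0.003, -1.0]]
force: [0.9, -0.1, -1.5]
opening: 0.283
grasp_force: 30.0
```

Emit:
move_arm(
  increments=[
    {"xyz":[0,0,-35],"roll":0,"grip":0},
    {"xyz":[0,0,-35],"roll":0,"grip":0},
    {"xyz":[0,0,-35],"roll":0,"grip":0},
    {"xyz":[0,0,-35],"roll":0,"grip":0},
    {"xyz":[0,0,-22],"roll":0,"grip":0},
  ],
)

```text
time_s: 31.12
position: [0.4371, 0.1268, 0.3202]
tcp_rot: [[-0.037, 0.999, 0.004], [0.999, 0.037, 0.0], [0.0, 0.004, -1.0]]
force: [1.0, 0.2, -0.5]
opening: 0.278
grasp_force: 30.0
```

Emit:
move_arm(
  increments=[
    {"xyz":[0,0,0],"roll":0,"grip":0},
    {"xyz":[0,0,0],"roll":0,"grip":0},
  ],
)

```text
time_s: 31.28
position: [0.4367, 0.1267, 0.3175]
tcp_rot: [[-0.037, 0.999, 0.002], [0.999, 0.037, 0.0], [-0.0, 0.002, -1.0]]
force: [-0.8, 0.3, -0.9]
opening: 0.282
grasp_force: 30.0
```

```bash
python3 - <<'E'
from h import *
s=st();p=s["position"]
for c in("side","top"):
  for _ in range(3):
    im,d,K,R,t=cap(c);P=cloud(d,K,R,t)
    for x in bot.trace("lid",c)[:1]:
        g=P[x["mask"]&(d>0)]; g=g[(np.hypot(g[:,0]-p[0],g[:,1]-p[1])<.085)&(abs(g[:,2]-p[2]+.024)<.006)]
        if len(g)>30: print(c,len(g),rect(g),np.median(g[:,2]).round(4), np.linalg.lstsq(np.c_[g-g.mean(0)][:,:2],g[:,2]-g[:,2].mean(),rcond=None)[0].round(3))
st()
E
python3 plan.py 30 0 "437.5 126.8 322 2.1" "476 -197.4 322 15.2"
```

```text
31.28 [0.4367 0.1267 0.3175] [[-0.037, 0.999, 0.002], [0.999, 0.037, 0.0], [-0.0, 0.002, -1.0]] [-0.8  0.3 -0.9] 0.282 30.0 [ 2.1 11.3 99.6 -0.  68.9 -0.1]
side 384 ((440.13482666015625, 125.67529296875), (142.15452575683594, 61.08454513549805), 1.0122921466827393) 0.2925 [ 0.002 -0.014]
side 378 ((437.223876953125, 124.23855590820312), (145.1210174560547, 63.32435607910156), 3.240980625152588) 0.2902 [-0.003 -0.016]
side 380 ((437.0250244140625, 125.61004638671875), (144.869140625, 60.76353454589844), 2.8314316272735596) 0.2899 [-0.005 -0.006]
31.88 [0.4367 0.1267 0.3163] [[-0.037, 0.999, -0.001], [0.999, 0.037, -0.0], [-0.0, -0.001, -1.0]] [-0.7  0.4 -0.1] 0.277 30.0 [ 2.  11.5 99.6 -0.  68.9 -0.1]
[{"xyz":[-29.6,2.4,-0.0],"roll":-0.0208,"grip":0},{"xyz":[-29.6,1.8,-0.0],"roll":-0.0208,"grip":0},{"xyz":[-29.7,1.2,-0.0],"roll":-0.0208,"grip":0},{"xyz":[-29.6,0.6,-0.0],"roll":-0.0207,"grip":0},{"xyz":[-29.7,-0.1,-0.0],"roll":-0.0208,"grip":0}]
[{"xyz":[-29.7,-0.6,-0.0],"roll":-0.0208,"grip":0},{"xyz":[-29.6,-1.3,-0.0],"roll":-0.0208,"grip":0},{"xyz":[-29.7,-1.9,-0.0],"roll":-0.0208,"grip":0},{"xyz":[-29.5,-2.5,-0.0],"roll":-0.0208,"grip":0},{"xyz":[-29.5,-3.2,-0.0],"roll":-0.0208,"grip":0}]
[{"xyz":[-29.5,-3.7,-0.0],"roll":-0.0207,"grip":0}]
[ 476.   -197.41  322.     15.2 ]
```

Emit:
move_arm(
  increments=[
    {"xyz":[-20,1.5,-4],"roll":-0.02,"grip":0},
    {"xyz":[-30,2,0],"roll":-0.021,"grip":0},
    {"xyz":[-30,2,0],"roll":-0.021,"grip":0},
    {"xyz":[-30,1,0],"roll":-0.021,"grip":0},
    {"xyz":[-30,0,0],"roll":-0.021,"grip":0},
  ],
)

```text
time_s: 32.3
position: [0.4547, -0.0136, 0.3208]
tcp_rot: [[-0.142, 0.99, 0.001], [0.99, 0.142, -0.0], [-0.0, 0.001, -1.0]]
force: [0.4, 0.0, -1.2]
opening: 0.278
grasp_force: 30.0
```

Emit:
move_arm(
  increments=[
    {"xyz":[-30,0,0],"roll":-0.021,"grip":0},
    {"xyz":[-30,-1,0],"roll":-0.021,"grip":0},
    {"xyz":[-30,-2,0],"roll":-0.021,"grip":0},
    {"xyz":[-30,-2,0],"roll":-0.021,"grip":0},
    {"xyz":[-30,-3,0],"roll":-0.021,"grip":0},
  ],
)

```text
time_s: 32.72
position: [0.4741, -0.163, 0.3206]
tcp_rot: [[-0.244, 0.97, 0.0], [0.97, 0.244, 0.0], [-0.0, 0.0, -1.0]]
force: [0.1, 0.2, -1.6]
opening: 0.277
grasp_force: 30.0
```

Emit:
move_arm(
  increments=[
    {"xyz":[-25,-4,0],"roll":-0.02,"grip":0},
    {"xyz":[-11,-1,10],"roll":0,"grip":0},
    {"xyz":[0,0,30],"roll":0,"grip":0},
    {"xyz":[0,0,35],"roll":0,"grip":0},
    {"xyz":[0,0,35],"roll":0,"grip":0},
  ],
)

```text
time_s: 33.13
position: [0.4782, -0.1972, 0.2094]
tcp_rot: [[-0.262, 0.965, 0.001], [0.965, 0.262, -0.0], [-0.001, 0.001, -1.0]]
force: [-0.0, 0.7, -0.8]
opening: 0.28
grasp_force: 30.0
```

Emit:
move_arm(
  increments=[
    {"xyz":[0,0,35],"roll":0,"grip":0},
    {"xyz":[0,0,30],"roll":0,"grip":0},
    {"xyz":[0,0,20],"roll":0,"grip":0},
    {"xyz":[0,0,0],"roll":0,"grip":0},
    {"xyz":[0,0,0],"roll":0,"grip":0},
  ],
)

```text
time_s: 33.55
position: [0.4774, -0.1963, 0.1245]
tcp_rot: [[-0.263, 0.965, -0.003], [0.965, 0.263, 0.002], [0.003, -0.002, -1.0]]
force: [-0.3, 0.1, -1.1]
opening: 0.281
grasp_force: 30.0
```

Emit:
move_arm(
  increments=[
    {"xyz":[0,0,0],"roll":0,"grip":0},
    {"xyz":[0,0,0],"roll":0,"grip":0},
    {"xyz":[0,0,0],"roll":0,"grip":0},
  ],
)

```text
time_s: 33.8
position: [0.4792, -0.198, 0.1272]
tcp_rot: [[-0.263, 0.965, 0.003], [0.965, 0.263, -0.002], [-0.003, 0.002, -1.0]]
force: [-0.3, -0.5, -0.2]
opening: 0.28
grasp_force: 30.0
```

Emit:
move_arm(
  increments=[
    {"xyz":[0.4,-2.3,8],"roll":0,"grip":0},
    {"xyz":[0,0,10],"roll":0,"grip":0},
    {"xyz":[0,0,8],"roll":0,"grip":0},
    {"xyz":[0,0,5],"roll":0,"grip":0},
    {"xyz":[0,0,0],"roll":0,"grip":0},
  ],
)

```text
time_s: 34.22
position: [0.4749, -0.1972, 0.093]
tcp_rot: [[-0.263, 0.965, -0.003], [0.965, 0.263, 0.002], [0.003, -0.002, -1.0]]
force: [-1.1, 0.8, -0.9]
opening: 0.278
grasp_force: 30.0
```

Emit:
move_arm(
  increments=[
    {"xyz":[0,0,0],"roll":0,"grip":0},
    {"xyz":[0,0,0],"roll":0,"grip":0},
    {"xyz":[0,0,0],"roll":0,"grip":0},
  ],
)

```text
time_s: 34.47
position: [0.4761, -0.1979, 0.0948]
tcp_rot: [[-0.263, 0.965, 0.0], [0.965, 0.263, -0.0], [-0.0, 0.0, -1.0]]
force: [0.9, 0.7, -1.0]
opening: 0.277
grasp_force: 30.0
```

```bash
python3 look.py lidhome .476 -.199 lid tub
```

```text
34.47 [ 0.4761 -0.1979  0.0948] [[-0.263, 0.965, 0.0], [0.965, 0.263, -0.0], [-0.0, 0.0, -1.0]] [ 0.9  0.7 -1. ] 0.277 30.0 [-35.   35.2 104.8  -0.   40.  -50.2]
side lid 0.82 236 all ((479.3437194824219, -197.46844482421875), (139.05136108398438, 60.257164001464844), 13.330907821655273) z pct [0.0673 0.0699 0.095 ]
   top face ((478.8089599609375, -191.96580505371094), (6.99124002456665, 14.987201690673828), 88.89647674560547) 12
side lid 0.63 451 all ((339.1794128417969, 362.20257568359375), (64.858642578125, 35.12247848510742), 73.06350708007812) z pct [0.0103 0.0483 0.0662]
   top face ((338.2198791503906, 359.87744140625), (42.0602912902832, 30.242183685302734), 72.2660903930664) 131
side tub 0.85 521 all ((481.0280456542969, -196.60931396484375), (139.91412353515625, 61.714012145996094), 15.376152038574219) z pct [0.007  0.0305 0.0483]
   top face ((480.4389953613281, -194.7198944091797), (139.68002319335938, 56.47868347167969), 14.083002090454102) 119
top tub 0.53 144 all ((447.6480712890625, -184.7690887451172), (120.58930206298828, 47.200645446777344), 39.00559997558594) z pct [0.0059 0.0294 0.0511]
   top face ((443.11065673828125, -185.2313995361328), (103.29754638671875, 34.985103607177734), 37.97592544555664) 46
```

View pics/lidhome.png

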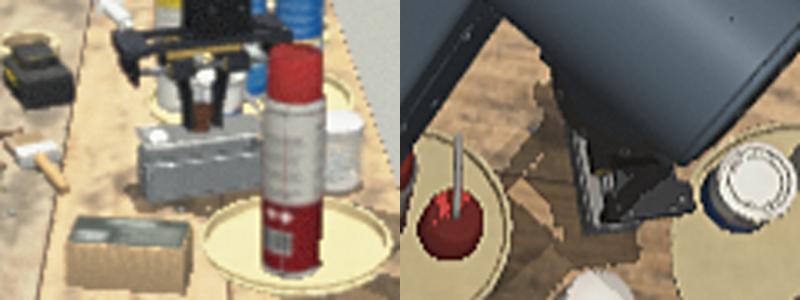

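The side crop shows the lid hovering level and aligned just over the tub at pixel (200,140). I'll lower it in small steps.

Emit:
move_arm(
  increments=[
    {"xyz":[0,0,3],"roll":0,"grip":0},
    {"xyz":[0,0,3],"roll":0,"grip":0},
    {"xyz":[0,0,2],"roll":0,"grip":0},
    {"xyz":[0,0,0],"roll":0,"grip":0},
  ],
)

```text
time_s: 35.1
position: [0.4755, -0.1975, 0.086]
tcp_rot: [[-0.263, 0.965, -0.001], [0.965, 0.263, 0.001], [0.001, -0.001, -1.0]]
force: [0.3, -0.0, -0.4]
opening: 0.278
grasp_force: 30.0
```

Emit:
move_arm(
  increments=[
    {"xyz":[0,0,1.5],"roll":0,"grip":0},
    {"xyz":[0,0,1.5],"roll":0,"grip":0},
    {"xyz":[0,0,0],"roll":0,"grip":0},
  ],
)

```text
time_s: 35.35
position: [0.4757, -0.1976, 0.0833]
tcp_rot: [[-0.263, 0.965, -0.0], [0.965, 0.263, 0.0], [0.0, -0.0, -1.0]]
force: [0.3, -0.8, -0.7]
opening: 0.277
grasp_force: 30.0
```

Emit:
move_arm(
  increments=[
    {"xyz":[0,0,1.5],"roll":0,"grip":0},
    {"xyz":[0,0,1],"roll":0,"grip":0},
    {"xyz":[0,0,0],"roll":0,"grip":0},
  ],
)

```text
time_s: 35.6
position: [0.4758, -0.1976, 0.0809]
tcp_rot: [[-0.263, 0.965, -0.0], [0.965, 0.263, 0.0], [0.0, -0.0, -1.0]]
force: [0.3, -0.5, -1.4]
opening: 0.28
grasp_force: 30.0
```

Lip is inside with no contact.

Emit:
move_arm(
  increments=[
    {"xyz":[0,0,1],"roll":0,"grip":0},
    {"xyz":[0,0,1],"roll":0,"grip":0},
    {"xyz":[0,0,0],"roll":0,"grip":0},
  ],
)

```text
time_s: 35.85
position: [0.4758, -0.1977, 0.079]
tcp_rot: [[-0.263, 0.965, -0.0], [0.965, 0.263, 0.0], [0.0, -0.0, -1.0]]
force: [0.2, -1.0, -0.6]
opening: 0.276
grasp_force: 30.0
```

Emit:
move_arm(
  increments=[
    {"xyz":[0,0,0.7],"roll":0,"grip":0},
    {"xyz":[0,0,0],"roll":0,"grip":0},
  ],
)

```text
time_s: 36.02
position: [0.4758, -0.1977, 0.0783]
tcp_rot: [[-0.263, 0.965, -0.0], [0.965, 0.263, 0.0], [0.0, -0.0, -1.0]]
force: [-0.2, 0.4, -1.1]
opening: 0.28
grasp_force: 30.0
```

Emit:
move_arm(
  increments=[
    {"xyz":[0,0,0.7],"roll":0,"grip":0},
    {"xyz":[0,0,0],"roll":0,"grip":0},
  ],
)

```text
time_s: 36.18
position: [0.4759, -0.1978, 0.0777]
tcp_rot: [[-0.263, 0.965, 0.0], [0.965, 0.263, -0.0], [-0.0, 0.0, -1.0]]
force: [0.7, 0.3, -2.0]
opening: 0.277
grasp_force: 30.0
```

Emit:
move_arm(
  increments=[
    {"xyz":[0,0,0.6],"roll":0,"grip":0},
    {"xyz":[0,0,0],"roll":0,"grip":0},
  ],
)

```text
time_s: 36.35
position: [0.476, -0.1978, 0.0776]
tcp_rot: [[-0.263, 0.965, 0.0], [0.965, 0.263, -0.0], [-0.0, 0.0, -1.0]]
force: [-1.4, 1.9, 3.8]
opening: 0.282
grasp_force: 30.0
```

Emit:
move_arm(
  increments=[
    {"xyz":[0,0,0.5],"roll":0,"grip":0},
    {"xyz":[0,0,0],"roll":0,"grip":0},
  ],
)

```text
time_s: 36.52
position: [0.4759, -0.1978, 0.0776]
tcp_rot: [[-0.263, 0.965, 0.0], [0.965, 0.263, -0.0], [-0.001, 0.0, -1.0]]
force: [-1.8, 0.9, 8.7]
opening: 0.275
grasp_force: 30.0
```

Home. Release, retreat up and back to the left for a final check.

Emit:
move_arm(
  increments=[
    {"xyz":[0,0,-0.8],"roll":0,"grip":15},
    {"xyz":[0,0,0],"roll":0,"grip":35},
    {"xyz":[0,0,0],"roll":0,"grip":60},
    {"xyz":[0,0,0],"roll":0,"grip":60},
    {"xyz":[0,0,0],"roll":0,"grip":60},
  ],
)

```text
time_s: 36.93
position: [0.4759, -0.1977, 0.0772]
tcp_rot: [[-0.263, 0.965, -0.0], [0.965, 0.263, 0.0], [0.0, -0.0, -1.0]]
force: [0.5, -0.6, -0.9]
opening: 0.492
grasp_force: 0.0
```

Emit:
move_arm(
  increments=[
    {"xyz":[0,0,-15],"roll":0,"grip":60},
    {"xyz":[0,0,-35],"roll":0,"grip":60},
    {"xyz":[0,0,-40],"roll":0,"grip":60},
    {"xyz":[0,0,-40],"roll":0,"grip":60},
    {"xyz":[0,0,-40],"roll":0,"grip":60},
  ],
)

```text
time_s: 37.35
position: [0.4754, -0.1974, 0.2489]
tcp_rot: [[-0.263, 0.965, -0.001], [0.965, 0.263, 0.001], [0.001, -0.001, -1.0]]
force: [1.1, -1.3, -0.8]
opening: 0.594
grasp_force: 0.0
```

Emit:
move_arm(
  increments=[
    {"xyz":[0,0,-40],"roll":0,"grip":60},
    {"xyz":[0,0,-15],"roll":0,"grip":60},
    {"xyz":[25,0,0],"roll":0,"grip":60},
    {"xyz":[35,0,0],"roll":0,"grip":60},
    {"xyz":[35,0,0],"roll":0,"grip":60},
  ],
)

```text
time_s: 37.77
position: [0.4507, -0.1057, 0.3027]
tcp_rot: [[-0.261, 0.965, 0.001], [0.965, 0.261, -0.0], [-0.001, 0.001, -1.0]]
force: [0.2, 1.4, 0.4]
opening: 0.597
grasp_force: 0.0
```

Emit:
move_arm(
  increments=[
    {"xyz":[35,0,0],"roll":0,"grip":60},
    {"xyz":[35,0,0],"roll":0,"grip":60},
    {"xyz":[20,0,0],"roll":0,"grip":60},
    {"xyz":[0,0,0],"roll":0,"grip":60},
    {"xyz":[0,0,0],"roll":0,"grip":60},
  ],
)

```text
time_s: 38.18
position: [0.4269, -0.0186, 0.3025]
tcp_rot: [[-0.265, 0.964, 0.0], [0.964, 0.265, -0.001], [-0.001, 0.0, -1.0]]
force: [0.1, 0.4, 1.1]
opening: 0.598
grasp_force: 0.0
```

```bash
python3 look.py final .476 -.199 lid stone; python3 - <<'E'
from h import *
im,d,K,R,t=cap("side");save("finalside",im)
im,d,K,R,t=cap("top");save("finaltop",im);P=cloud(d,K,R,t)[d>0]
u=np.array([.9755,-.220]);v=np.array([.220,.9755])
g=P[(np.hypot(P[:,0]-.45,P[:,1]-.22)<.07)]; s=g[:,:2]@u*1000;z=g[:,2]
ext=lambda G,a:np.percentile(G[:,:2]@a*1000,[3,97]).mean()
A=g[(z>.042)&(z<.052)&(s>402)];B=g[(z>.042)&(z<.052)&(s<378)];S=g[(z>.035)&(z<.0415)&(abs(s-390.5)<33)]
print(len(A),len(B),len(S)); 
if min(len(A),len(B),len(S))>5: print((ext(A,u)+ext(B,u))/2,ext(S,u),(ext(A,v)+ext(B,v))/2,ext(S,v),rect(S))
E
python3 -c "
import cv2,numpy as np
a=cv2.imread('pics/finalside.png')[60:360];b=cv2.imread('pics/finaltop.png')[60:360]
cv2.imwrite('pics/fin.png',cv2.resize(np.vstack([np.hstack([a,b])]),(800,234)))"
```

```text
38.18 [ 0.4269 -0.0186  0.3025] [[-0.265, 0.964, 0.0], [0.964, 0.265, -0.001], [-0.001, 0.0, -1.0]] [0.1 0.4 1.1] 0.598 0.0 [-17.5  10.  104.1  -0.   65.9 -32.9]
side lid 0.65 214 all ((474.363037109375, -208.49472045898438), (140.04147338867188, 110.0531234741211), 61.52345275878906) z pct [0.0505 0.0531 0.0747]
   top face ((478.8063659667969, -193.40647888183594), (9.94497013092041, 15.43416976928711), 84.96629333496094) 11
side stone 0.86 284 all ((452.036376953125, 222.28598022460938), (32.03726577758789, 58.87687301635742), 78.12953186035156) z pct [0.0148 0.0354 0.04  ]
   top face ((452.00689697265625, 221.5902099609375), (31.376401901245117, 58.849769592285156), 79.23483276367188) 146
side stone 0.3 276 all ((488.0049133300781, -230.72991943359375), (146.18341064453125, 126.21951293945312), 16.899272918701172) z pct [0.0504 0.053  0.0754]
   top face ((478.9153747558594, -194.63925170898438), (13.322569847106934, 15.086405754089355), 88.44768524169922) 13
top lid 0.64 821 all ((478.1384582519531, -206.5852813720703), (145.21322631835938, 71.49594116210938), 14.738064765930176) z pct [0.0493 0.0545 0.0812]
   top face ((476.03692626953125, -200.27499389648438), (144.35911560058594, 58.221351623535156), 14.738064765930176) 413
top stone 0.52 193 all ((451.9178466796875, 218.60870361328125), (31.31865882873535, 66.22515106201172), 77.11370849609375) z pct [0.0251 0.0397 0.0445]
   top face ((449.2332458496094, 219.53823852539062), (30.692974090576172, 60.65489196777344), 78.44044494628906) 136
52 55 112
390.3039121683221 390.1969088823113 311.933563186647 312.74519255582504 ((449.87322998046875, 219.40245056152344), (30.029443740844727, 59.99994659423828), 77.5924072265625)
```

View pics/final.png

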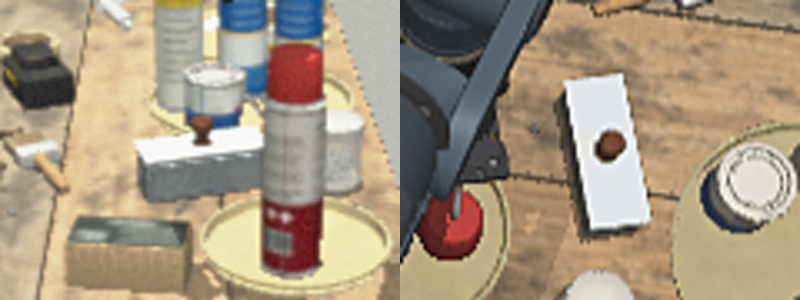

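The lid is flat and home on the tub (top crop, pixel (607,150), plate at about 54 mm). The stone is within about 1 mm of the cradle centre and square to the cheeks.

```bash
python3 -c "
from rig import bot
print(bot.hand_in())"
```

```text
the job is handed in; nothing more can be done
None
```

The stone stands in the cradle within about 1 mm of centre and square to the cheeks, the lid is back fully home on the tub, and I handed the job in at about 39 s.

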